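# Draw a tenon home with a tapered drift pin

### The job

The rail's tenon stands a few millimetres short of home in the sloping leg. Take the tapered drift out of the tool block and push it down through the leg's hole and the offset tenon hole beneath, so that the drift alone draws the rail in until its shoulder closes against the leg; drive the drift fully home, its collar down on the leg, and leave it there. Do not push the rail or leg with the gripper, and leave the glue bottle, tin and mallet undisturbed.

Things in the scene. Friction and masses are not known exactly. Their poses are not given: they have to be found in the camera images.
- drift: Tapered drift, loose, 168 mm long, about 0.22 kg, hanging upright by its collar in the tool block (tip 10 mm above the bench). Origin: centre of the tip's end; z runs from tip to handle. Steel pin: 7 mm diameter at the tip, tapering evenly to 19.2 mm at 60 mm, then straight to the collar. Light wood handle 28 mm diameter, from 93 to 160 mm, then narrowing to a flat 18 mm head.
- drift_collar (a point): Centre of the underside of the drift's steel collar, on its axis, 85 mm from the tip. The collar is 34 mm in diameter and 8 mm thick.
- drift_head (a point): Centre of the handle's flat top, on the drift's axis, 168 mm from the tip.
- tool_block: Fixed dark wood block, 75 x 75 mm and 95 mm high, with one 22 mm upright through hole in its centre in which the drift hangs. Origin: centre of its underside, z up.
- leg: Fixed mortised wooden leg on a sloping stand, 180 mm long (x), 56 wide (y), 52 thick. Origin: centre of the hole's mouth on the sloping upper face, 150 mm above the bench. z: the hole's axis, out of the face, 32 degrees from vertical, leaning to the leg's low -x end. Upper cheek 16 mm with 20.5 mm hole, 20 mm mortise, lower cheek 16 mm with 27 mm hole; free below for the pin. Rail on the +y side.
- rail (a joint): Gap (m) between the rail's shoulder and the leg's +y side: 0 = home, holes in line; 5 to 8 mm at the start. The tenon (16.5 to 35.5 mm below the leg's face) has a 20.5 mm hole, off the leg's hole by this gap towards the leg's +y, unseen but for its rim. Slides along the leg's y only; a tight fit: takes about 7 N to move, stays where left.
- rail_shoulder (a point): Middle of the upper part of the rail's shoulder face, at y = 28 mm plus the gap in the leg's frame, x = 0, z = -4 mm. The rail is a 60 x 130 x 44 mm wooden bar, lying along the leg's +y from there, its upper face 4 mm below the leg's.
- glue: Bystander: glue bottle, 64 mm diameter, 170 mm high, loose. Origin: centre of its underside, z up.
- tin: Bystander: rectangular tin, 60 x 100 mm, 134 mm high with its cap, loose. Origin: centre of its underside, z up.
- mallet: Bystander: wooden mallet lying on the bench, head 70 x 120 x 60 mm high, 150 mm handle towards its -x. Origin: centre of the head's underside.
There are look-alikes about, which are no part of the job. What is meant by the drift is not pink or turquoise, and is the larger of those in its own colour.

How it is judged:
By the outcome, as a careful person would: the job done as asked, in the order asked, and still so for the second after the job is handed in, with the robot touching nothing.
It also fails if it takes over 45 s, if anything falls off the work surface, if the arm or the gripper's body presses on something with over 40 N, if the wrist force passes 120 N, or if a joint passes its speed limit or range.

### The arm

A 7-joint arm with a two-finger parallel gripper is mounted at the origin on the work surface. World frame = base frame: x ahead of the robot, y to its left, z up, the work surface at z = 0. Lengths are in m, angles in rad, forces in N, time in s.
With the tool pointing down it reaches from about 0.35 to 0.9 m from the base axis. Payload 8.1 kg.
Tool frame: the origin (TCP) lies at the centre of the arm's flange, where the gripper is bolted on; the fingertips stand 178 mm ahead of it and the grasp point (between the pads) lies 159 mm ahead of it; z points along the fingers, y is the direction in which the jaws open and shut (so a half turn about z gives the same grasp; the last joint's range is limited). The gripper opens to 92 mm and grips with 3 to 60 N. Pads are 19 mm wide; open, the fingers measure 130 mm over their backs; the gripper's body (75 mm by 190 mm) begins 47 mm behind the grasp point.
Start: joints at [-1.357, 0.434, 0.025, 1.573, -0.012, 1.134, -0.075], TCP at [0.195, 0.594, 0.405] pointing down, gripper open.
Joint ranges: [-2.62, 2.62], [-0.44, 2.09], [-1.27, 1.32], [0.08, 2.57], [-1.32, 4.46], [0.12, 2], [-2.74, 2.74]. Speed limits (rad/s): [2.22, 2.22, 3.01, 3.01, 3.14, 3.14, 3.14].

### API

Orientations are given as a rotation vector (axis times angle).
In Python, from cell import arm, get_image, camera_model gives the robot as it stands. The module is installed in compiled form; this text tells all that it offers.
- The arm moves only by the shell command python3 -m pendant 'ROWS' [FORCE]. ROWS is JSON, a list that holds one entry, the list of rows, each a list of 7 numbers: the shift along the tool's x, y, z in mm, then the turn, a rotation vector about the tool's x, y, z in rad, then the closure, from -1 (fully open) to 1 (shut). In form: [[[x, y, z, rx, ry, rz, hand], ...]]. A call has 1 to 20 rows; each row is the pose to reach, as a shift and turn from the pose commanded when the call began, along the tool's axes at that moment; what a row does not reach only later rows make up. A row lasts 1/8 s, in which the tool goes at most 62.5 mm and 10.7 degrees, less where a joint would pass 70% of its speed; a pose out of reach is approached as far as the arm can. A call with a gripper value outside its range is refused whole. The fingers move at their own pace and stop on an object; FORCE is the grip in N (left out, the last holds). Time passes only in rows, so rows that repeat a pose let the fingers close. It gives the time, the measured TCP pose, the force and the opening at its end, in the units of the state.
- arm.observe(): the state, without advancing time (a new reading comes with each control period).
- get_image(name): name is "scene" or "top" or "wrist"; returns the picture (420x560x3 uint8, red, green, blue); there is no depth.
- camera_model(name): a dict with "fx", "fy", "cx", "cy" (pixels), "position" and "orientation" of the camera in the world; the wrist camera has in their place "T_tool_cam" (4x4, takes a point from camera to tool coordinates, whose origin is the TCP and whose axes are the flange's). Camera axes: x right, y down, z forward; pixel columns grow to the right and rows downward; lengths in m; the calibration is good to about 2 mm. A picture is of the moment at which its call begins: read the wrist's pose just before it. camera_model takes no time and is no camera call.
- arm.sign_off(): hands the job in, once; it reports no verdict.
The state is a dict: "clock": time; "joints": joint angles; "dq": joint speeds; "joint_efforts": joint torques, N m; "position": TCP position; "ee_rot": TCP orientation; "force": force on the tool from outside, world axes, zero at the start; "ft_torque": the same for the moment, N m; "width": opening from 0.0 (shut) to 1.0 (fully open).
Only numpy, scipy, OpenCV 4.12 (cv2) and the standard library are available. Lean on these libraries where they do the work, as an engineer would, in place of code of your own. Each camera call takes 0.05 s, during which the arm holds its last target.

## Working session

There is one attempt and no reset: what is moved stays moved. The work goes in short steps, Python scripts to look and compute and a shell command to move; the robot and the scene stay as the last step left them, time stands still between calls to the robot, and variables do not carry over. Pictures are saved under pics/ and viewed, and the job is handed in when it is done.

```bash
mkdir -p pics; python3 - <<'E'
from cell import arm,get_image,camera_model
import cv2
s=arm.observe()
for k,v in s.items(): print(k,v)
for n in ["scene","top","wrist"]:
    im=get_image(n); cv2.imwrite(f"pics/{n}0.png",im[:,:,::-1]); print(n,camera_model(n))
E
```

```text
clock 0.0
joints [-1.35659556  0.43522668  0.02500894  1.57408374 -0.01157815  1.13403259
 -0.0750972 ]
dq [-2.12973975e-04 -9.93062294e-04  8.88323909e-05  2.00132352e-03
 -3.39898664e-04  6.55733823e-04  5.10958752e-04]
joint_efforts [ 4.69624938e-04 -6.67867184e+01  9.85097140e-01 -3.14454746e+01
 -6.05260301e-02  4.29713249e-02  1.42362846e-04]
position [0.19468399 0.59366021 0.40394806]
ee_rot [-4.95679247e-01 -3.10216633e+00  2.51975180e-03]
force [-0.64747271  0.46262998 -0.3271923 ]
ft_torque [-0.00435861 -0.03013517  0.03217577]
width 0.999220957142962
scene {'fx': 472.4871614343189, 'fy': 472.4871614343189, 'cx': 283.6814791789234, 'cy': 205.15298555396836, 'position': array([1.24793036, 0.46180965, 0.65983833]), 'orientation': array([-1.13912882, -2.11480237,  1.13579037])}
top {'fx': 381.52034170913294, 'fy': 381.52034170913294, 'cx': 284.92222364814745, 'cy': 208.24502492385744, 'position': array([0.38073338, 0.01920246, 1.06795789]), 'orientation': array([-2.11409642,  2.17112755, -0.1358611 ])}
wrist {'fx': 359.51229984434343, 'fy': 359.51229984434343, 'cx': 275.72720625178573, 'cy': 213.93961177868553, 'T_tool_cam': array([[-4.53641861e-04, -9.65302600e-01, -2.61133462e-01,
         6.88989997e-02],
       [ 9.99999869e-01, -4.99791947e-04,  1.10321610e-04,
        -6.83179290e-05],
       [-2.37006139e-04, -2.61133378e-01,  9.65302700e-01,
         1.93187543e-02],
       [ 0.00000000e+00,  0.00000000e+00,  0.00000000e+00,
         1.00000000e+00]])}
```

View pics/scene0.png

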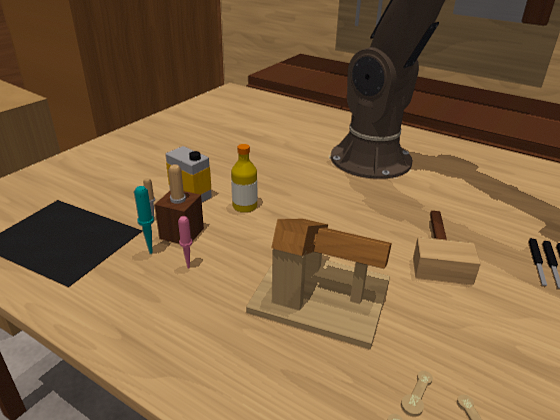

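View pics/top0.png

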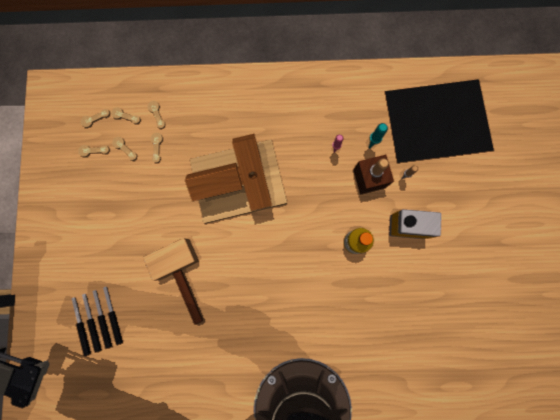

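View pics/wrist0.png

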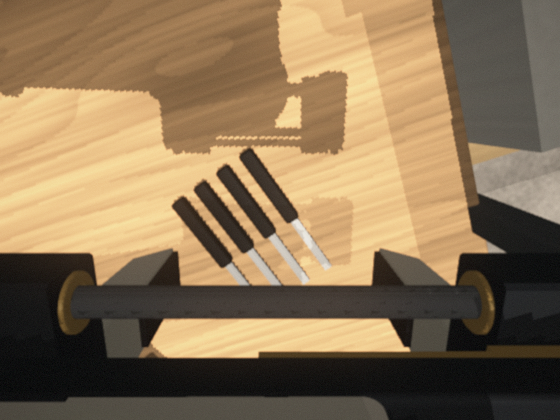

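```bash
cat > h.py <<'E'
import numpy as np, cv2
from scipy.spatial.transform import Rotation as R
from cell import arm,get_image,camera_model
def cam(n,state=None):
    m=camera_model(n); K=np.array([[m['fx'],0,m['cx']],[0,m['fy'],m['cy']],[0,0,1]])
    if n=='wrist':
        T=np.eye(4);T[:3,:3]=R.from_rotvec(state['ee_rot']).as_matrix();T[:3,3]=state['position']
        T=T@m['T_tool_cam'];return K,T[:3,:3],T[:3,3]
    return K,R.from_rotvec(m['orientation']).as_matrix(),np.array(m['position'])
def ray(c,uv):
    K,Rm,p=c; d=Rm@np.linalg.inv(K)@np.array([uv[0],uv[1],1.]); return p,d/np.linalg.norm(d)
def onz(c,uv,z):
    p,d=ray(c,uv); return p+d*(z-p[2])/d[2]
def onplane(c,uv,P,n):
    p,d=ray(c,uv); return p+d*np.dot(P-p,n)/np.dot(d,n)
def proj(c,P):
    K,Rm,p=c; q=K@(Rm.T@(np.asarray(P)-p)); return q[:2]/q[2]
def tri(c1,uv1,c2,uv2):
    p1,d1=ray(c1,uv1);p2,d2=ray(c2,uv2)
    A=np.stack([d1,-d2],1);t=np.linalg.lstsq(A,p2-p1,rcond=None)[0]
    a=p1+d1*t[0];b=p2+d2*t[1];return (a+b)/2,np.linalg.norm(a-b)
E
python3 - <<'E'
import cv2
t=cv2.imread('pics/top0.png');s=cv2.imread('pics/scene0.png')
cv2.imwrite('pics/t_leg.png',cv2.resize(t[125:230,175:300],None,fx=6,fy=5.7,interpolation=cv2.INTER_CUBIC))
a=t[110:265,320:460]
cv2.imwrite('pics/t_blk.png',cv2.resize(a[:, :],None,fx=3.8,fy=3.8,interpolation=cv2.INTER_CUBIC))
cv2.imwrite('pics/s_blk.png',cv2.resize(s[140:275,120:265],None,fx=4.4,fy=4.4,interpolation=cv2.INTER_CUBIC))
cv2.imwrite('pics/s_leg.png',cv2.resize(s[205:345,240:400],None,fx=4.2,fy=4.2,interpolation=cv2.INTER_CUBIC))
E
```

```text
(no output)
```

View pics/t_leg.png

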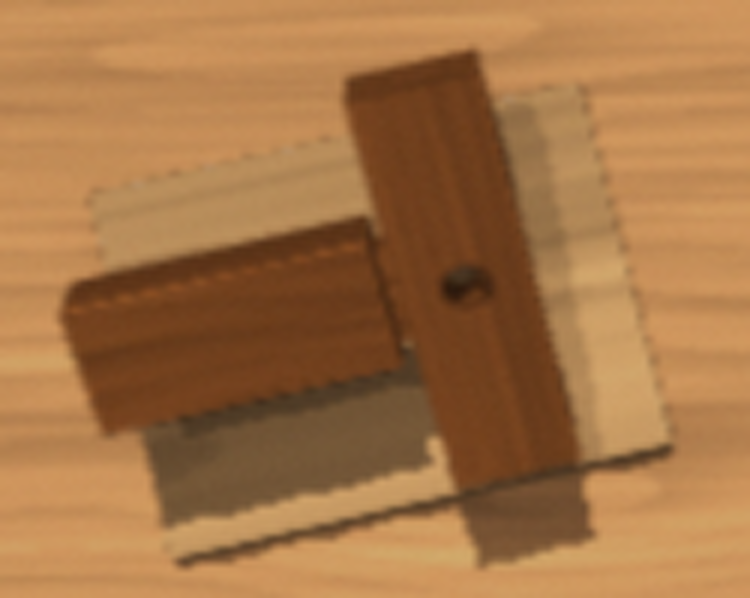

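View pics/t_blk.png

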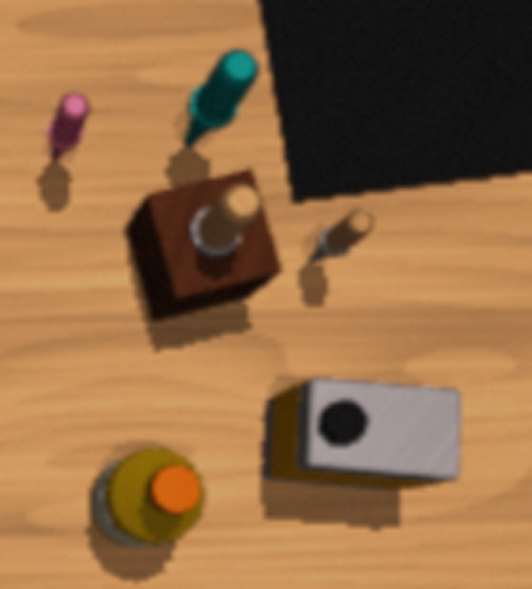

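View pics/s_blk.png

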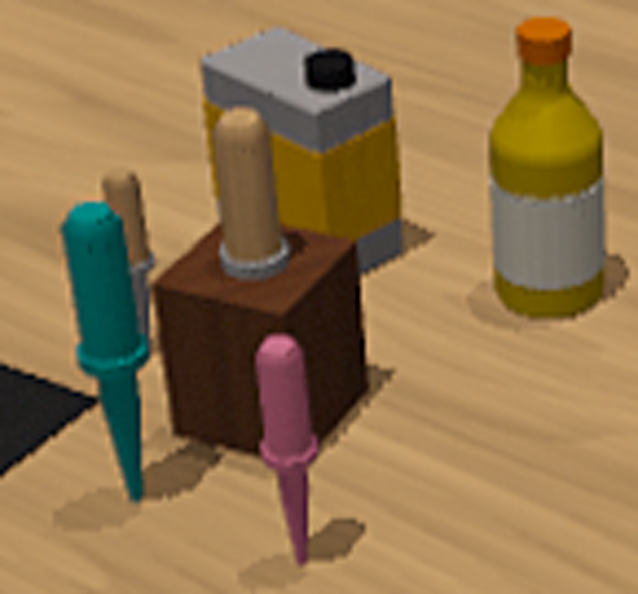

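View pics/s_leg.png

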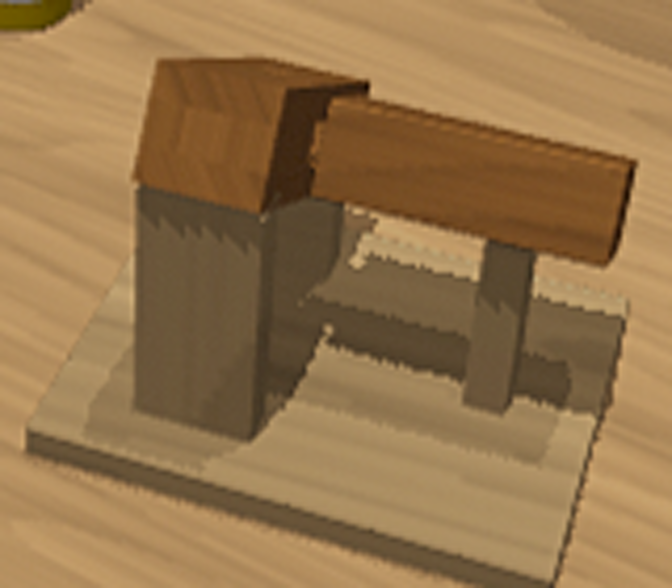

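```bash
python3 - <<'E'
from h import *
T=cam('top');S=cam('scene')
tl=lambda x,y:(175+x/6,125+y/5.7); tb=lambda x,y:(320+x/3.8,110+y/3.8)
sb=lambda x,y:(120+x/4.4,140+y/4.4)
sl=lambda x,y:(240+x/4.2,205+y/4.2)
H=onz(T,tl(466,286),.15); print('hole',H)
yaw=0.2
for i in range(8):
    z=np.array([-np.sin(.5585)*np.cos(yaw),-np.sin(.5585)*np.sin(yaw),np.cos(.5585)])
    L=[onplane(T,tl(*p),H,z) for p in [(347,103),(452,490),(484,72),(578,468)]]
    d=(L[0]-L[1])+(L[2]-L[3]); yaw=np.arctan2(d[1],d[0])
X=np.array([np.cos(.5585)*np.cos(yaw),np.cos(.5585)*np.sin(yaw),np.sin(.5585)])
Y=np.cross(z,X); print('yaw',yaw,'len',np.linalg.norm(L[0]-L[1]),np.linalg.norm(L[2]-L[3]))
for l in L: print('leg fr',[(l-H)@X,(l-H)@Y])
for n,p in [('L',L[0]-L[1]),('R',L[2]-L[3])]: print(n,np.arctan2(p[1],p[0]))
# block top corners
C=[onz(T,tb(*p),.095) for p in [(152,197),(250,170),(280,270),(178,303)]]
for c in C: print('blk',c)
print('centre',np.mean(C,0),[np.linalg.norm(C[i]-C[i-1]) for i in range(4)])
print('blkyaw',[np.degrees(np.arctan2(*(C[i]-C[i-1])[1::-1])) for i in range(4)])
print('head top',onz(T,tb(241,201),.178),'collar top',onz(T,tb(217,232),.103))
print('tri head',tri(T,tb(241,201),S,sb(245,117)))
print('glue',onz(T,tb(176,489),.17),'tin',[onz(T,tb(*p),.120)[:2] for p in [(308,380),(460,390),(458,478),(303,466)]])
for nm,P in [('hole->scene',H)]: print(nm,proj(S,P))
print('scene leg corners low-plane pred', [ (proj(S,H+X*a+Y*b+z*c)-[240,205])*4.2 for a,b,c in [(.09,-.028,0),(.09,.028,0),(.09,.028,-.052),(.09,-.028,-.052)]])
np.savez('leg.npz',H=H,X=X,Y=Y,z=z)
E
```

```text
hole [0.59450421 0.10701814 0.15      ]
yaw 0.1907583665826258 len 0.18061977139089933 0.18381646820045341
leg fr [np.float64(0.088228097833827), np.float64(0.02778525365704566)]
leg fr [np.float64(-0.09239103956960931), np.float64(0.027306692334612855)]
leg fr [np.float64(0.08937759546625061), np.float64(-0.027773304062764497)]
leg fr [np.float64(-0.09443824977226244), np.float64(-0.027294742740331692)]
L 0.19388265040914215
R 0.18768841626183894
blk [ 0.63477351 -0.16889129  0.095     ]
blk [ 0.65186358 -0.23715738  0.095     ]
blk [ 0.58113479 -0.25314973  0.095     ]
blk [ 0.56025966 -0.18260176  0.095     ]
centre [ 0.60700788 -0.21045004  0.095     ] [np.float64(0.07576470956994401), np.float64(0.07037278723884817), np.float64(0.07251424946205118), np.float64(0.07357165069078282)]
blkyaw [np.float64(10.425747552875803), np.float64(-75.94516222518952), np.float64(-167.25919993620568), np.float64(106.48347493297986)]
head top [ 0.60887648 -0.2084137   0.178     ] collar top [ 0.60699439 -0.21004292  0.103     ]
tri head (array([ 0.60915361, -0.20851586,  0.17495967]), np.float64(0.0015850721063550913))
glue [ 0.42997827 -0.15936333  0.17      ] tin [array([ 0.50185798, -0.25966453]), array([ 0.49251849, -0.35832898]), array([ 0.43501561, -0.35230189]), array([ 0.44548542, -0.25259324])]
hole->scene [304.73528797 220.32940909]
scene leg corners low-plane pred [array([152.44392614,  49.89036555]), array([279.90040097,  81.1515995 ]), array([251.9367634 , 205.46914158]), array([125.37812875, 171.77598348])]
```

```bash
python3 - <<'E'
from h import *
s=arm.observe(); M=R.from_rotvec(s['ee_rot']).as_matrix(); print(M.round(3),s['clock'])
T=cam('top');S=cam('scene')
tb=lambda x,y:(320+x/3.8,110+y/3.8)
sb=lambda x,y:(120+x/4.4,140+y/4.4)
print('teal head',tri(T,tb(238,68),S,sb(92,212)),'tip',onz(T,tb(190,143),0),onz(S,sb(137,500),0))
print('small head',tri(T,tb(361,222),S,sb(123,178)),'tip',onz(T,tb(318,260),0))
print('pink head',tri(T,tb(74,105),S,sb(278,343)))
# desired drift grasp pose
leg=np.load('leg.npz');yaw=.1908
for sgn in (1,-1):
    xa=sgn*np.array([np.cos(yaw),np.sin(yaw),0]); za=np.array([0,0,-1.]);ya=np.cross(za,xa)
    Rg=np.stack([xa,ya,za],1); dr=(M.T@Rg)
    print(sgn,R.from_matrix(dr).as_rotvec(), 'shift of TCP to above drift z .42',M.T@(np.array([.607,-.210,.42])-s['position'])*1000)
E
```

```text
[[-0.95   0.312 -0.   ]
 [ 0.312  0.95  -0.001]
 [-0.    -0.001 -1.   ]] 0.15
teal head (array([ 0.70145397, -0.21620966,  0.16281991]), np.float64(0.001017147309960833)) tip [ 0.70075214 -0.2182008   0.        ] [ 0.70712195 -0.21080273  0.        ]
small head (array([ 0.60886036, -0.3046787 ,  0.10906851]), np.float64(0.002423454507317849)) tip [ 0.60751229 -0.30855564  0.        ]
pink head (array([ 0.69251448, -0.11456227,  0.1242298 ]), np.float64(0.0007520815770753602))
1 [-2.29677514e-04  1.60265846e-03  2.63389060e+00] shift of TCP to above drift z .42 [-642.24118823 -635.24233055  -15.02246944]
-1 [-1.19069808e-03 -1.70639335e-04 -5.07701592e-01] shift of TCP to above drift z .42 [-642.24118823 -635.24233055  -15.02246944]
```

```bash
python3 -m pendant '[[[-100,-60,-56,0,0,0.3,-0.1],[-200,-120,-56,0,0,0.6,-0.1],[-532,-338,-56,0,0,2.634,-0.1],[-532,-338,-56,0,0,2.634,-0.1],[-532,-338,-56,0,0,2.634,-0.1],[-532,-338,-56,0,0,2.634,-0.1],[-532,-338,-56,0,0,2.634,-0.1],[-532,-338,-56,0,0,2.634,-0.1],[-532,-338,-56,0,0,2.634,-0.1],[-532,-338,-56,0,0,2.634,-0.1],[-532,-338,-56,0,0,2.634,-0.1],[-532,-338,-56,0,0,2.634,-0.1],[-532,-338,-56,0,0,2.634,-0.1],[-532,-338,-56,0,0,2.634,-0.1],[-532,-338,-56,0,0,2.634,-0.1],[-532,-338,-56,0,0,2.634,-0.1],[-532,-338,-56,0,0,2.634,-0.1],[-532,-338,-56,0,0,2.634,-0.1]]]' 30
python3 - <<'E'
from h import *
s=arm.observe(); print(s['clock'],s['joints'],s['position'],R.from_rotvec(s['ee_rot']).as_matrix().round(3),s['width'])
im=get_image('wrist'); cv2.imwrite('pics/w1.png',im[:,:,::-1])
import json;json.dump({'position':s['position'].tolist(),'ee_rot':s['ee_rot'].tolist()},open('w1.json','w'))
E
```

```text
clock: 2.4
position: [0.5949, 0.1068, 0.4608]
ee_rot: [-3.127, -0.301, -0.0]
force: [0.1, -0.1, -0.4]
width: 0.551
2.4 [-0.80840795  0.43128423  0.80532288  1.58768308 -0.32227069  1.26082546
 -1.32858272] [0.59490723 0.1068205  0.46081378] [[ 0.982  0.191  0.   ]
 [ 0.191 -0.982  0.   ]
 [ 0.    -0.    -1.   ]] 0.5513250042382447
```

View pics/w1.png

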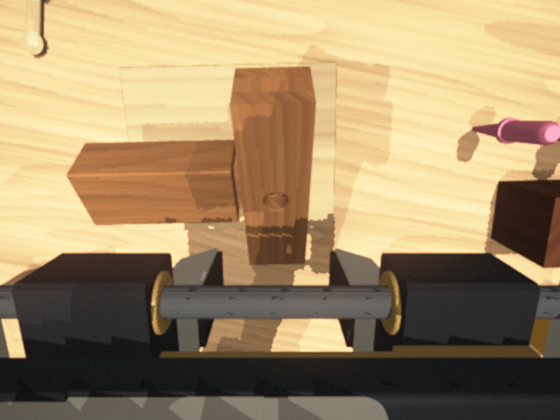

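```bash
python3 - <<'E'
import cv2
t=cv2.imread('pics/w1.png')
cv2.imwrite('pics/w1z.png',cv2.resize(t[150:250,215:335],None,fx=6,fy=6,interpolation=cv2.INTER_CUBIC))
E
```

```text
(no output)
```

View pics/w1z.png

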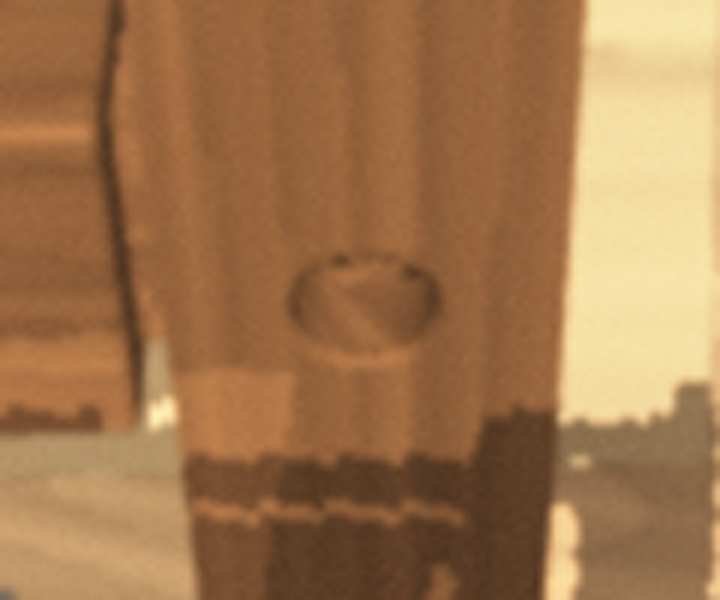

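```bash
python3 - <<'E'
from h import *
import json
s=json.load(open('w1.json')); W=cam('wrist',s); T=cam('top');S=cam('scene')
H=onz(W,(275.8,200.5),.15); print('hole wrist',H)
print('tri top/wrist', tri(T,(252.67,175.2),W,(275.8,200.5)))
l=np.load('leg.npz')
# yaw from edges in wrist img, on plane
g=cv2.imread('pics/w1.png')
yaw=.19;px=[(232,104),(247,262),(315,104),(306,262)]
for i in range(6):
    z=np.array([-np.sin(.5585)*np.cos(yaw),-np.sin(.5585)*np.sin(yaw),np.cos(.5585)])
    L=[onplane(W,p,H,z) for p in px]; a=L[0]-L[1];b=L[2]-L[3];d=a+b;yaw=np.arctan2(d[1],d[0])
print(yaw,np.arctan2(a[1],a[0]),np.arctan2(b[1],b[0]))
X=np.array([np.cos(.5585)*np.cos(yaw),np.cos(.5585)*np.sin(yaw),np.sin(.5585)]);Y=np.cross(z,X)
for q in L: print((q-H)@X,(q-H)@Y)
for p in [(214,0)]: pass
# hole rim width, shoulder line
a=onplane(W,(215+288/6,200.5),H,z);b=onplane(W,(215+440/6,200.5),H,z);print('hole w',np.linalg.norm(a-b))
Pz=H-.004*z
for p in [(117,200),(132,380),(108,60)]:
    q=onplane(W,(215+p[0]/6,150+p[1]/6),Pz,z)-H; print('shoulder y',q@Y-.028,q@X)
for p in [(128,100),(143,200),(170,340),(578,100),(568,240),(560,340)]:
    q=onplane(W,(215+p[0]/6,150+p[1]/6),H,z)-H; print('edge y',q@Y,q@X)
np.savez('leg.npz',H=H,X=X,Y=Y,z=z)
M=R.from_rotvec(s['ee_rot']).as_matrix()
# drift in view? go above drift
for z_ in (.36,): print('move to drift',M.T@(np.array([.607,-.210,z_])-s['position'])*1000)
E
```

```text
hole wrist [0.59886216 0.1070216  0.15      ]
tri top/wrist (array([0.5966736 , 0.10724432, 0.14119016]), np.float64(0.0012702818008018756))
0.2059313696206806 0.18706739959708413 0.22474685401716135
0.08923299874539255 0.02735654010408814
-0.08722135233296034 0.030179722429522507
0.08832326120499653 -0.02663394588528967
-0.08858590289135698 -0.029457128210724038
hole w 0.021069667354781788
shoulder y 0.005080394510089393 0.016230927815037138
shoulder y 0.0063182268285502 -0.01927024248140078
shoulder y 0.003913716392218224 0.040035574215499185
edge y 0.02941777906241584 0.03679716269767999
edge y 0.02901992225609679 0.019792410600607338
edge y 0.02755250446909036 -0.006828174785494326
edge y -0.027399482389721907 0.03573792857450312
edge y -0.027509419628023744 0.01144872442705966
edge y -0.027475999789078574 -0.007936017980789821
move to drift [-48.54610453 313.3339619  100.74715092]
```

```bash
python3 -m pendant '[[[-48,313,50,0,0,0,-0.1],[-48,313,50,0,0,0,-0.1],[-48,313,50,0,0,0,-0.1],[-48,313,50,0,0,0,-0.1],[-48,313,50,0,0,0,-0.1],[-48,313,50,0,0,0,-0.1],[-48,313,50,0,0,0,-0.1],[-48,313,50,0,0,0,-0.1]]]'
python3 - <<'E'
from h import *
s=arm.observe(); print(s['clock'],s['joints'],s['position'],s['width'])
im=get_image('wrist'); cv2.imwrite('pics/w2.png',im[:,:,::-1])
import json;json.dump({'position':s['position'].tolist(),'ee_rot':s['ee_rot'].tolist()},open('w2.json','w'))
E
```

```text
clock: 3.45
position: [0.6077, -0.2074, 0.4107]
ee_rot: [-3.126, -0.304, -0.0]
force: [-0.5, 1.7, 0.8]
width: 0.55
3.45 [-0.24678327  0.54052571  0.78210517  1.56258483 -0.40005537  1.20518572
 -0.76819706] [ 0.60774459 -0.20742526  0.4107053 ] 0.5503013982348004
```

View pics/w2.png

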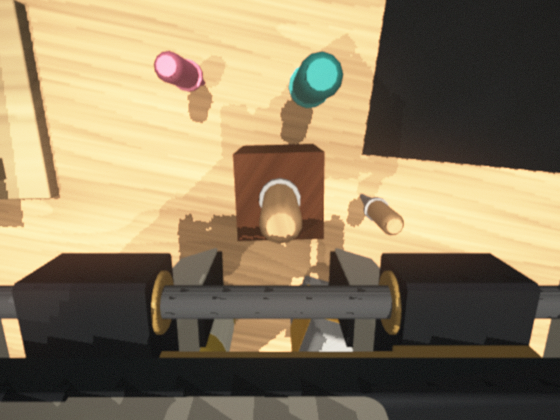

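```bash
python3 - <<'E'
from h import *
import json
g=cv2.imread('pics/w2.png')
cv2.imwrite('pics/w2z.png',cv2.resize(g[135:250,220:340],None,fx=5,fy=5,interpolation=cv2.INTER_CUBIC))
s=json.load(open('w2.json')); W=cam('wrist',s); T=cam('top')
M=R.from_rotvec(s['ee_rot']).as_matrix();print(M.round(3))
for n,p,z in [('head',(282,226),.178),('collar',(279.5,195),.103)]: print(n,onz(W,p,z))
C=[onz(W,p,.095) for p in [(235,148),(322,146),(325,239),(236,241)]]
print(np.mean(C,0))
E
```

```text
[[ 0.981  0.192  0.   ]
 [ 0.192 -0.981  0.001]
 [ 0.    -0.001 -1.   ]]
head [ 0.61426306 -0.2104477   0.178     ]
collar [ 0.61754916 -0.20887227  0.103     ]
[ 0.61578638 -0.20928673  0.095     ]
```

View pics/w2z.png

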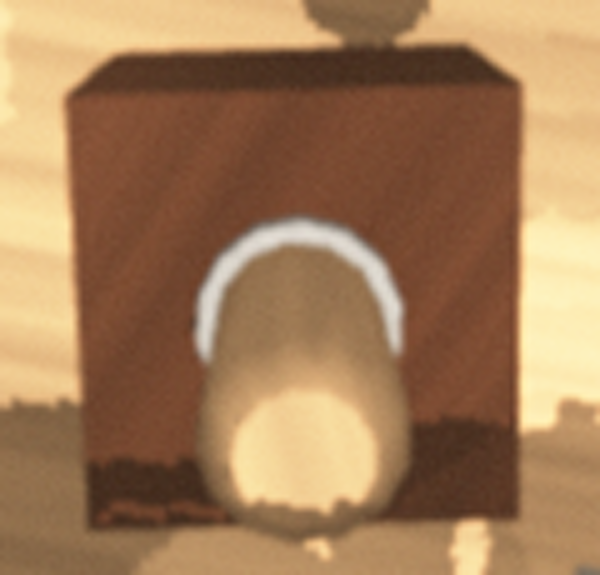

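```bash
python3 - <<'E'
from h import *
import json
s=json.load(open('w2.json')); W=cam('wrist',s)
for n,p,z in [('head',(281,225),.178),('collar',(280,199.3),.103)]: print(n,onz(W,p,z))
C=[onz(W,p,.095) for p in [(234,154),(324,152),(323.4,238.4),(237.6,240.4)]]
print(np.mean(C,0),[np.linalg.norm(C[i]-C[i-1]) for i in range(4)])
s=arm.observe();M=R.from_rotvec(s['ee_rot']).as_matrix()
print(s['position'],M.T@(np.array([.612,-.2105,.298])-s['position'])*1000, M.T@(np.array([.607,-.2105,.298])-s['position'])*1000)
E
```

```text
head [ 0.61477944 -0.20971178  0.178     ]
collar [ 0.61408675 -0.20997855  0.103     ]
[ 0.61372582 -0.20990191  0.095     ] [np.float64(0.07466031692866826), np.float64(0.07351490032948578), np.float64(0.07443408908798016), np.float64(0.07473492419656448)]
[ 0.60778412 -0.20730729  0.4108102 ] [  3.46020138   4.05605709 112.80816901] [ -1.445995     3.09208919 112.80645759]
```

```bash
python3 -m pendant '[[[3,4,30,0,0,0,-0.1],[3,4,60,0,0,0,-0.1],[3,4,90,0,0,0,-0.1],[3,4,110,0,0,0,-0.1],[3,4,113,0,0,0,-0.1],[3,4,113,0,0,0,-0.1],[3,4,113,0,0,0,1],[3,4,113,0,0,0,1],[3,4,113,0,0,0,1],[3,4,113,0,0,0,1],[3,4,113,0,0,0,1]]]' 50
python3 - <<'E'
from h import *
s=arm.observe(); print(s['clock'],s['position'],s['width'],s['width']*92,s['force'],s['ft_torque'])
im=get_image('wrist'); cv2.imwrite('pics/w3.png',im[:,:,::-1])
im=get_image('scene'); cv2.imwrite('pics/s3.png',cv2.resize(im[120:300,100:300,::-1],None,fx=3.3,fy=3.3))
E
```

```text
clock: 4.88
position: [0.6109, -0.2121, 0.2982]
ee_rot: [-3.126, -0.3, -0.001]
force: [-1.8, 4.3, 5.2]
width: 0.304
4.875 [ 0.61093658 -0.21210909  0.298151  ] 0.30390740966819974 27.959481689474377 [-1.78325277  4.34636392  5.21369078] [0.96955292 0.55405352 0.00137732]
```

View pics/s3.png

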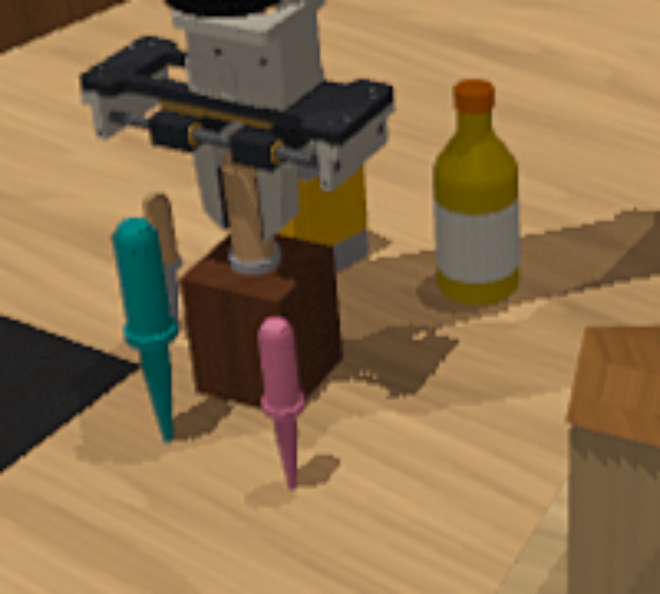

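View pics/w3.png

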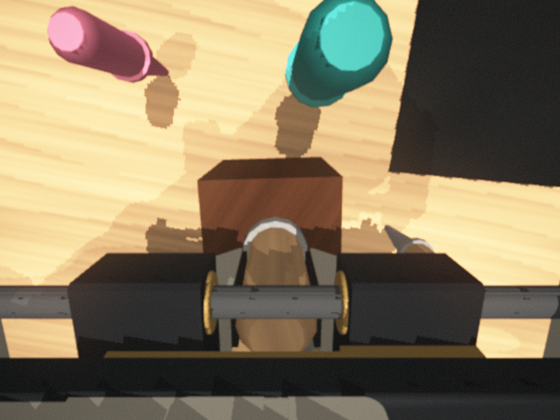

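```bash
python3 -m pendant '[[[0,0,-20,0,0,0,1],[0,0,-50,0,0,0,1],[0,0,-90,0,0,0,1],[0,0,-130,0,0,0,1],[0,0,-170,0,0,0,1],[0,0,-190,0,0,0,1],[0,0,-190,0,0,0,1],[0,0,-190,0,0,0,1]]]' 60
python3 - <<'E'
from h import *
s=arm.observe(); print(s['clock'],s['joints'],s['position'],s['width']*92,s['force'],s['ft_torque'])
im=get_image('wrist'); cv2.imwrite('pics/w4.png',im[:,:,::-1])
im=get_image('scene'); cv2.imwrite('pics/s4.png',cv2.resize(im[20:300,60:340,::-1],None,fx=2.1,fy=2.1))
l=np.load('leg.npz');H,z=l['H'],l['z']
M=R.from_rotvec(s['ee_rot']).as_matrix()
H=np.array([.597,.107,.15]);yaw=.195
z=np.array([-np.sin(.5585)*np.cos(yaw),-np.sin(.5585)*np.sin(yaw),np.cos(.5585)])
X=np.array([np.cos(.5585)*np.cos(yaw),np.cos(.5585)*np.sin(yaw),np.sin(.5585)]);Y=np.cross(z,X)
G=np.stack([X,-Y,-z],1)
for d in (.08,.05,.03):
  P=H+z*(.289+d); print(d,P,M.T@(P-s['position'])*1000,R.from_matrix(M.T@G).as_rotvec())
E
```

```text
clock: 5.98
position: [0.6105, -0.2129, 0.487]
ee_rot: [-3.127, -0.298, 0.002]
force: [0.1, -0.0, -3.0]
width: 0.291
5.975 [-0.24715496  0.49984383  0.81335901  1.43274168 -0.36342366  1.36495685
 -0.80152823] [ 0.61047867 -0.21286179  0.48701429] 26.75895202379695 [ 0.0740427  -0.00977513 -3.01485975] [-0.04365898  0.151082   -0.05130973]
0.08 [0.40516738 0.06911118 0.4629308 ] [-148.24482979 -315.70728372   24.36950532] [ 0.00088339  0.55949333 -0.00470113]
0.05 [0.42076353 0.07219157 0.43748927] [-132.32224706 -315.77085939   49.79522689] [ 0.00088339  0.55949333 -0.00470113]
0.03 [0.43116096 0.07424516 0.42052825] [-121.70719191 -315.81324317   66.74570793] [ 0.00088339  0.55949333 -0.00470113]
```

View pics/s4.png

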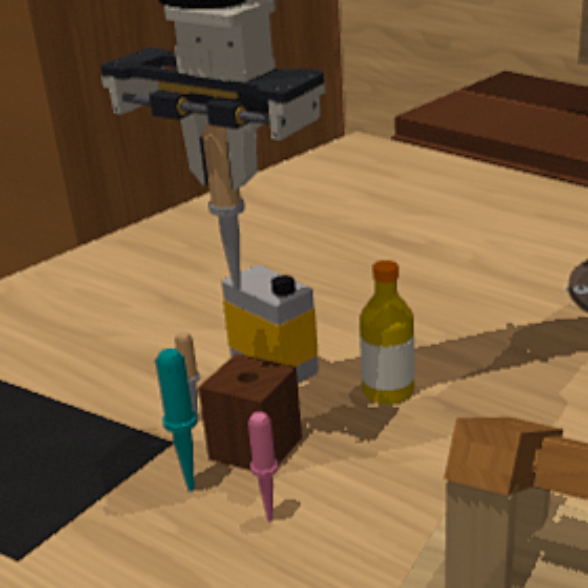

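View pics/w4.png

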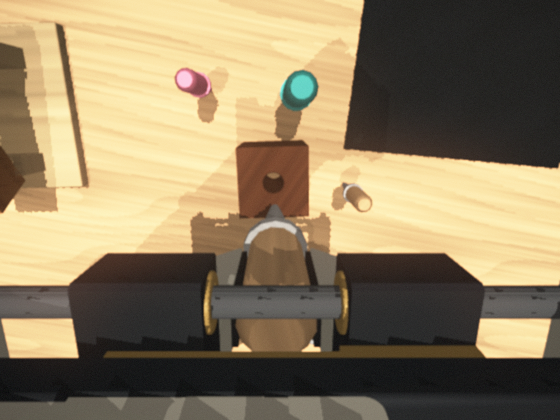

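```bash
python3 -m pendant '[[[-20,-45,0,0,0.08,0,1],[-40,-90,5,0,0.16,0,1],[-60,-135,8,0,0.24,0,1],[-80,-180,12,0,0.32,0,1],[-100,-225,16,0,0.40,0,1],[-120,-270,20,0,0.48,0,1],[-148,-316,24,0,0.56,0,1],[-148,-316,24,0,0.56,0,1],[-148,-316,24,0,0.56,0,1],[-148,-316,24,0,0.56,0,1],[-148,-316,24,0,0.56,0,1]]]'
cat > look.py <<'E'
from h import *
import json,sys
n=sys.argv[1]
s=arm.observe(); print(s['clock'],s['joints'].round(3),s['position'],'w',s['width']*92,s['force'],s['ft_torque'])
im=get_image('wrist'); cv2.imwrite(f'pics/w{n}.png',im[:,:,::-1])
json.dump({'position':s['position'].tolist(),'ee_rot':s['ee_rot'].tolist()},open(f'w{n}.json','w'))
im=get_image('scene'); cv2.imwrite(f'pics/s{n}.png',cv2.resize(im[60:340,200:420,::-1],None,fx=2.1,fy=2.1))
E
python3 look.py 5
```

```text
clock: 7.45
position: [0.4063, 0.0687, 0.4637]
ee_rot: [-2.958, -0.28, -0.849]
force: [-0.1, 0.0, -2.0]
width: 0.297
7.45 [-0.845 -0.193  0.434  2.212  0.352  0.58  -2.021] [0.40628403 0.0686726  0.46365819] w 27.34508807394419 [-0.06075464  0.03880527 -1.9686797 ] [-0.21664441  1.09600207  0.01110159]
```

View pics/s5.png

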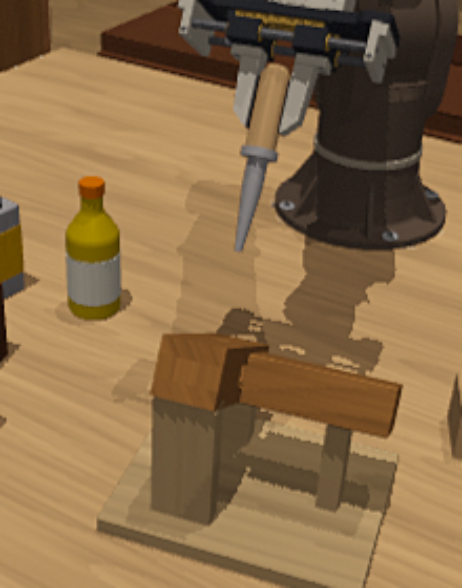

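View pics/w5.png

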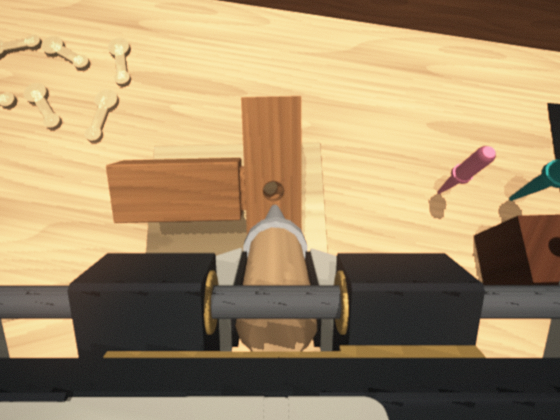

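```bash
python3 - <<'E'
import cv2
t=cv2.imread('pics/w5.png')
cv2.imwrite('pics/w5z.png',cv2.resize(t[90:270,215:335],None,fx=6,fy=6,interpolation=cv2.INTER_CUBIC)[:1080:1,:][350:950])
E
```

```text
(no output)
```

View pics/w5z.png

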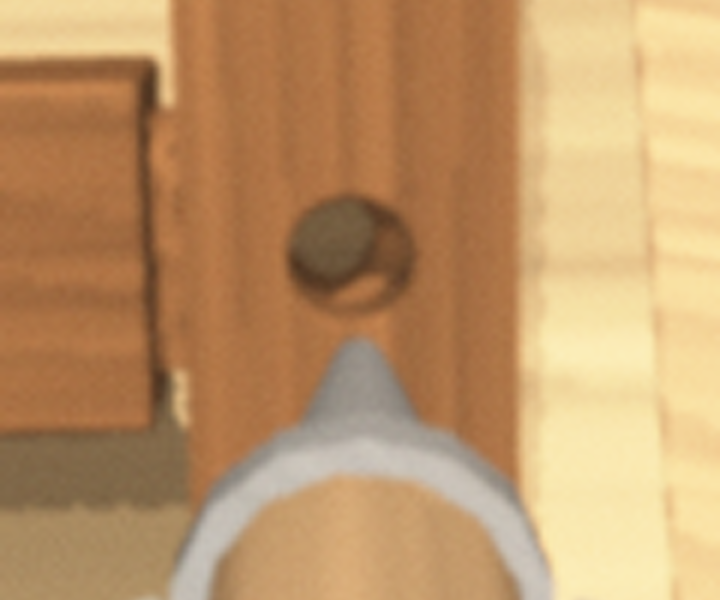

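```bash
python3 - <<'E'
from h import *
import json
s=json.load(open('w5.json')); W=cam('wrist',s); M=R.from_rotvec(s['ee_rot']).as_matrix()
P=np.array(s['position'])
def at(uv,zt):
    p,d=ray(W,uv);p=M.T@(p-P);d=M.T@d;return (p+d*(zt-p[2])/d[2])*1000
for zt in (.364,.369,.374): print('hole tool',at((273.33,190.67),zt))
print('tip',at((275,209),.289))
Hw=onz(W,(273.33,190.67),.15);print('hole z=.15',Hw,M.T@(Hw-P)*1000)
# width of leg at hole => depth
for zt in (.364,.369,.374): print(at((215+180/6,190.67),zt)[1]-at((215+519/6,190.67),zt)[1])
# hole dia
print(at((215+288/6,190.67),.369)[1]-at((215+413/6,190.67),.369)[1])
print('toolz',M[:,2],np.degrees(np.arccos(-M[2,2])))
# axis tilt of gripped drift: collar outer edges
print('shoulder gap',at((215+150/6,190.67),.373)[1]-at((215+352/6,190.67),.369)[1]+28)
E
```

```text
hole tool [  1.75792676  -1.70940903 364.        ]
hole tool [  0.7435533   -1.74441662 369.        ]
hole tool [-2.70820162e-01 -1.77942421e+00  3.74000000e+02]
tip [2.55795307e+00 7.17741872e-02 2.89000000e+02]
hole z=.15 [0.59938084 0.10726256 0.15      ] [  0.47115115  -1.75381764 370.34271134]
-55.04501558665545
-55.845137311237345
-56.64525903581922
-20.591863008191904
toolz [ 0.52122946  0.09934666 -0.84761435] 32.04686667477393
shoulder gap -5.682347147809395
```

```bash
python3 - <<'E'
from h import *
m=camera_model('wrist');print(m); 
t=m['T_tool_cam'];print(R.from_matrix(t[:3,:3]).as_rotvec())
s=arm.observe();print(s['clock'])
W=cam('wrist',s);M=R.from_rotvec(s['ee_rot']).as_matrix()
print(proj(W,s['position']+M@[0,0,.289]))
E
```

```text
{'fx': 359.51229984434343, 'fy': 359.51229984434343, 'cx': 275.72720625178573, 'cy': 213.93961177868553, 'T_tool_cam': array([[-5.93077668e-04, -9.65145409e-01, -2.61713560e-01,
         7.15425625e-02],
       [ 9.99999820e-01, -5.48428423e-04, -2.43641892e-04,
         6.98966399e-04],
       [ 9.16186984e-05, -2.61713657e-01,  9.65145561e-01,
         2.00209910e-02],
       [ 0.00000000e+00,  0.00000000e+00,  0.00000000e+00,
         1.00000000e+00]])}
[-0.20774481 -0.20801111  1.56135963]
7.55
[274.91099897 212.20084472]
```

```bash
python3 - <<'E'
from h import *
for i in range(4): print(camera_model('wrist')['T_tool_cam'][:3,3],camera_model('top')['position'],camera_model('scene')['position'])
E
python3 -c "
from cell import camera_model
print(camera_model('wrist')['T_tool_cam'][:3,3],camera_model('top')['position'])"
```

```text
[0.07154256 0.00069897 0.02002099] [0.38073338 0.01920246 1.06795789] [1.24793036 0.46180965 0.65983833]
[0.07154256 0.00069897 0.02002099] [0.38073338 0.01920246 1.06795789] [1.24793036 0.46180965 0.65983833]
[0.07154256 0.00069897 0.02002099] [0.38073338 0.01920246 1.06795789] [1.24793036 0.46180965 0.65983833]
[0.07154256 0.00069897 0.02002099] [0.38073338 0.01920246 1.06795789] [1.24793036 0.46180965 0.65983833]
[0.07154256 0.00069897 0.02002099] [0.38073338 0.01920246 1.06795789]
```

```bash
python3 - <<'E'
from h import *
import json
s=json.load(open('w5.json')); W=cam('wrist',s); M=R.from_rotvec(s['ee_rot']).as_matrix();P=np.array(s['position'])
g=lambda x,y,z:proj(W,P+M@np.array([x,y,z])/1000)
for x in (0,2.5,4): print(x,[((g(x+17,0,z)-[215,90])*6-[0,350]).round(0) for z in (204,196)],'wid',[((g(x,sg*17,196)-[215,90])*6-[0,350]).round() for sg in (-1,1)], 'tip top edge',((g(x+3.5,0,289)-[215,90])*6-[0,350]).round())
E
```

```text
0 [array([357., 444.]), array([357., 471.])] wid [array([163., 657.]), array([552., 657.])] tip top edge [359. 357.]
2.5 [array([357., 417.]), array([357., 443.])] wid [array([162., 630.]), array([552., 630.])] tip top edge [359. 338.]
4 [array([357., 401.]), array([357., 426.])] wid [array([161., 614.]), array([553., 614.])] tip top edge [359. 327.]
```

```bash
python3 -m pendant '[[[-2,-1.8,20,0,0,0,1],[-2,-1.8,45,0,0,0,1],[-2,-1.8,66,0,0,0,1],[-2,-1.8,66,0,0,0,1],[-2,-1.8,66,0,0,0,1],[-2,-1.8,66,0,0,0,1]]]'
python3 look.py 6; python3 - <<'E'
import cv2
t=cv2.imread('pics/w6.png')
cv2.imwrite('pics/w6z.png',cv2.resize(t[130:250,205:345],None,fx=5,fy=5,interpolation=cv2.INTER_CUBIC))
E
```

```text
clock: 8.3
position: [0.438, 0.0774, 0.4075]
ee_rot: [-2.955, -0.282, -0.852]
force: [0.4, -0.0, -2.7]
width: 0.298
8.3 [-0.868 -0.045  0.537  2.258  0.257  0.375 -1.918] [0.4379854  0.07740975 0.40752676] w 27.45391309091447 [ 0.44898816 -0.02986595 -2.74133477] [-0.29018622  1.07197475  0.02223076]
```

View pics/w6z.png

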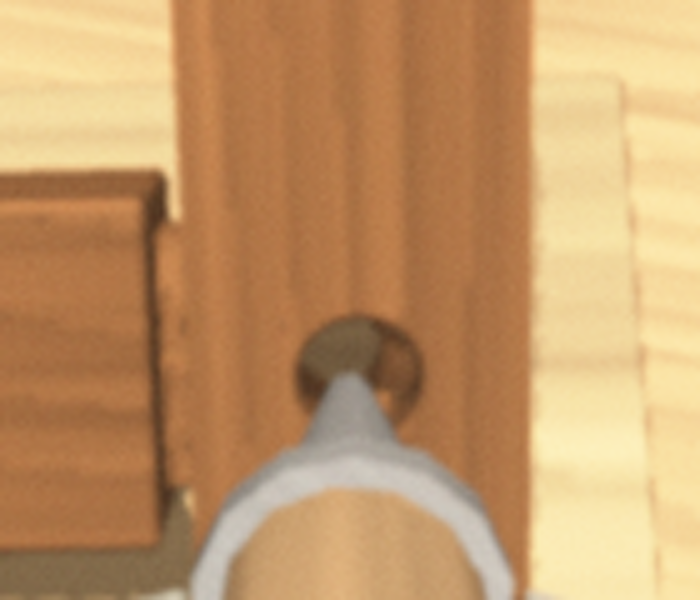

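View pics/s6.png

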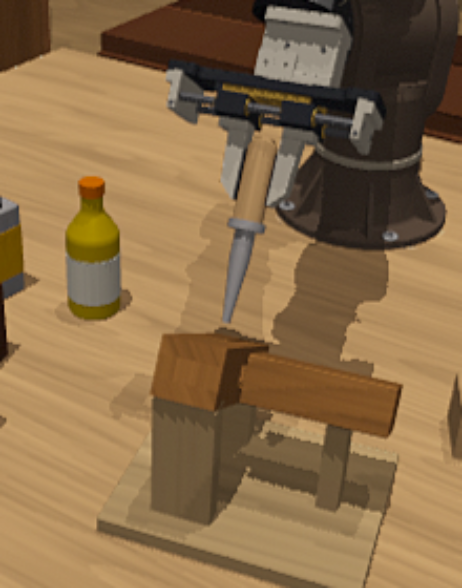

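```bash
cat > rel.py <<'E'
from h import *
import json
def ctx(n):
    s=json.load(open(f'w{n}.json')); W=cam('wrist',s); M=R.from_rotvec(s['ee_rot']).as_matrix();P=np.array(s['position'])
    def at(uv,zt):
        p,d=ray(W,uv);p=M.T@(p-P);d=M.T@d;return (p+d*(zt-p[2])/d[2])*1000
    return s,W,M,P,at
E
python3 - <<'E'
from rel import *
s,W,M,P,at=ctx(6)
for zt in (.300,.304,.308): print(zt,'hole',at((277,205),zt),'legw',at((205+188/5,205),zt)[1]-at((205+531/5,205),zt)[1],'dia',at((205+297/5,205),zt)[1]-at((205+423/5,205),zt)[1])
print('tip',at((275,208.8),.289),'tool tilt',np.degrees(np.arccos(-M[2,2])))
Hw=onz(W,(277,205),.15);print(Hw,M.T@(Hw-P)*1000)
print(M.T@(np.array([.599,.107,.15])-P)*1000)
E
```

```text
0.3 hole [  3.04547981   1.65381933 300.        ] legw -54.98225184900926 dia -20.197560852430016
0.304 hole [  2.06687836   1.66744977 304.        ] legw -55.76777425877321 dia -20.486120089976787
0.308 hole [  1.08827692   1.68108022 308.        ] legw -56.55329666853716 dia -20.77467932752356
tip [2.71754935e+00 7.29417331e-02 2.89000000e+02] tool tilt 32.155534163553675
[0.599256   0.10703794 0.15      ] [  1.75199338   1.67183564 305.28708162]
[  1.53310093   1.66054271 305.14948438]
```

```bash
python3 -m pendant '[[[-1,1.6,5,0,0,0,1],[-1,1.6,15,0,0,0,1],[-1,1.6,24,0,0,0,1],[-1,1.6,24,0,0,0,1],[-1,1.6,24,0,0,0,1],[-1,1.6,24,0,0,0,1]]]'
python3 look.py 7; python3 - <<'E'
import cv2
t=cv2.imread('pics/w7.png')
cv2.imwrite('pics/w7z.png',cv2.resize(t[130:250,205:345],None,fx=5,fy=5,interpolation=cv2.INTER_CUBIC))
E
```

```text
clock: 9.15
position: [0.45, 0.0781, 0.3862]
ee_rot: [-2.956, -0.283, -0.851]
force: [-0.6, -1.0, -2.6]
width: 0.296
9.15 [-0.863  0.02   0.571  2.27   0.152  0.3   -1.808] [0.44997861 0.07811818 0.3861547 ] w 27.264247691302433 [-0.64300955 -0.99914321 -2.58743857] [-0.24941098  1.15077391  0.02575117]
```

View pics/w7z.png

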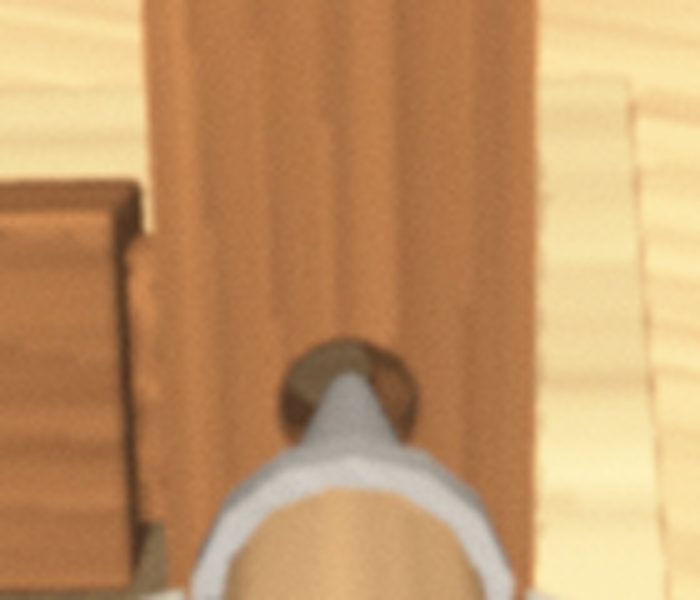

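```bash
cat > kin.py <<'E'
from h import *
import itertools
from scipy.optimize import least_squares
D=[([-1.35659556,0.43522668,0.02500894,1.57408374,-0.01157815,1.13403259,-0.0750972],[0.19468399,0.59366021,0.40394806],[-4.95679247e-01,-3.10216633e+00,2.51975180e-03]),
([-0.80840795,0.43128423,0.80532288,1.58768308,-0.32227069,1.26082546,-1.32858272],[0.59490723,0.1068205,0.46081378],None),
([-0.24678327,0.54052571,0.78210517,1.56258483,-0.40005537,1.20518572,-0.76819706],[0.60774459,-0.20742526,0.4107053],None),
([-0.24715496,0.49984383,0.81335901,1.43274168,-0.36342366,1.36495685,-0.80152823],[0.61047867,-0.21286179,0.48701429],[-3.127,-0.298,0.002]),
([-0.845,-0.193,0.434,2.212,0.352,0.58,-2.021],[0.40628403,0.0686726,0.46365819],None),
([-0.868,-0.045,0.537,2.258,0.257,0.375,-1.918],[0.4379854,0.07740975,0.40752676],None),
([-0.863,0.02,0.571,2.27,0.152,0.3,-1.808],[0.44997861,0.07811818,0.3861547],None)]
import json
for i,n in [(1,1),(2,2),(4,5),(5,6),(6,7)]: D[i]=(D[i][0],D[i][1],json.load(open(f'w{n}.json'))['ee_rot'])
def fk(q,sg,p):
    a=p[:6]; # h, d3, d5, d7, e1 (elbow x off), yawoff
    h,d3,d5,d7,b,tw,ex,wx,sx,sy=p
    Rm=R.from_euler('z',b); P=np.zeros(3)
    P=P+np.array([0,0,h])
    Rm=Rm*R.from_euler('z',sg[0]*q[0]); P=P+Rm.apply([sx,sy,0])
    Rm=Rm*R.from_euler('y',sg[1]*q[1])*R.from_euler('z',sg[2]*q[2]); P=P+Rm.apply([ex,0,d3])
    Rm=Rm*R.from_euler('y',sg[3]*q[3])*R.from_euler('z',sg[4]*q[4]); P=P+Rm.apply([wx,0,d5])
    Rm=Rm*R.from_euler('y',sg[5]*q[5])*R.from_euler('z',sg[6]*q[6]); P=P+Rm.apply([0,0,d7])
    return P,Rm*R.from_euler('z',tw)
def res(p,sg):
    r=[]
    for q,P,o in D:
        a,Rm=fk(q,sg,p); r+=list((a-P)*10)+list((R.from_rotvec(o).inv()*Rm).as_rotvec())
    return np.array(r)
if __name__=='__main__':
    out=[]
    for s in itertools.product([1,-1],repeat=4):
        sg=[s[0],1,s[1],1,s[2],1,s[3]]
        for tw in (0,1.57,3.14,-1.57):
            f=least_squares(res,[.33,.4,.4,.1,0,tw,0,0,0,0],args=(sg,)); out.append((f.cost,sg,f.x))
    out.sort(key=lambda t:t[0])
    for o in out[:3]: print(o[0],o[1],o[2].round(4))
    print(res(out[0][2],out[0][1]).reshape(-1,6).round(3))
    np.savez('kin.npz',sg=out[0][1],p=out[0][2])
E
python3 kin.py
```

```text
0.0022846257345149356 [-1, 1, -1, 1, -1, 1, -1] [ 0.2973  0.573   0.4456  0.223  -0.0355  1.5377 -0.0176  0.0046 -0.0051
 -0.0307]
0.0022846257345149885 [-1, 1, -1, 1, -1, 1, -1] [ 0.2973  0.573   0.4456  0.223  -0.0355  1.5377 -0.0176  0.0046 -0.0051
 -0.0307]
0.0022846257345150033 [-1, 1, -1, 1, -1, 1, -1] [ 0.2973  0.573   0.4456  0.223  -0.0355  1.5377 -0.0176  0.0046 -0.0051
 -0.0307]
[[-0.01  -0.016  0.04   0.     0.     0.002]
 [-0.01   0.    -0.012 -0.     0.     0.002]
 [ 0.004 -0.005 -0.026 -0.     0.     0.002]
 [ 0.018 -0.011 -0.001 -0.     0.     0.002]
 [-0.006  0.003  0.004 -0.019 -0.001 -0.003]
 [ 0.001  0.003  0.001 -0.018  0.    -0.003]
 [ 0.004  0.004 -0.005 -0.019 -0.    -0.003]]
```

```bash
cat > ik.py <<'E'
from kin import *
k=np.load('kin.npz');sg=list(k['sg']);p=k['p']
lo=np.array([-2.62,-.44,-1.27,.08,-1.32,.12,-2.74]);hi=np.array([2.62,2.09,1.32,2.57,4.46,2,2.74])
def sweep(P,o,q0,label):
    Rt=R.from_rotvec(o) if np.ndim(o)==1 else R.from_matrix(o)
    for q3 in np.arange(-1.2,1.31,.2):
        best=None
        for q5 in (-1,0,.5,1.5,2.5,3.5):
            x0=np.array([q0[0],q0[1],q0[3],q5,.5,q0[6]])
            def f(x):
                q=[x[0],x[1],q3,x[2],x[3],x[4],x[5]]
                a,Rm=fk(q,sg,p);return np.r_[(a-P)*10,(Rt.inv()*Rm).as_rotvec()]
            r=least_squares(f,x0,bounds=(np.delete(lo,2)-[0,0,0,0,.4,3],np.delete(hi,2)+[0,0,0,0,0,3]))
            if r.cost<1e-6 and (best is None or r.x[4]>best[4]): best=r.x
        print(label,'q3 %.1f'%q3, None if best is None else best.round(2))
E
python3 - <<'E'
from ik import *
s=arm.observe();P=s['position'];M=R.from_rotvec(s['ee_rot']).as_matrix()
sweep(P,M,s['joints'],'now')
sweep(P+M[:,2]*.077,M,s['joints'],'end')
E
```

```text
now q3 -1.2 [ 0.81  0.2   2.2   0.69  0.38 -2.29]
now q3 -1.0 [ 0.65  0.14  2.2   0.51  0.34 -2.13]
now q3 -0.8 [ 0.47  0.11  2.21  0.38  0.32 -2.01]
now q3 -0.6 [ 0.29  0.09  2.21  0.29  0.31 -1.92]
now q3 -0.4 [ 0.1   0.07  2.22  0.21  0.3  -1.86]
now q3 -0.2 [-0.1   0.06  2.23  0.16  0.3  -1.81]
now q3 -0.0 [-0.29  0.04  2.24  0.12  0.3  -1.78]
now q3 0.2 [-0.49  0.04  2.25  0.09  0.3  -1.75]
now q3 0.4 [-0.68  0.03  2.26  0.07  0.3  -1.73]
now q3 0.6 [-0.88  0.02  2.27  0.06  0.3  -1.71]
now q3 0.8 [-1.07  0.01  2.28  0.07  0.3  -1.71]
now q3 1.0 [-1.27 -0.01  2.29  0.09  0.3  -1.72]
now q3 1.2 [-1.47 -0.03  2.29  0.16  0.3  -1.78]
end q3 -1.2 [ 0.65  0.48  2.21  1.38  0.54 -2.93]
end q3 -1.0 [ 0.52  0.39  2.21  1.29  0.4  -2.87]
end q3 -0.8 [ 0.38  0.32  2.22  1.18  0.31 -2.79]
end q3 -0.6 [ 0.22  0.28  2.22  1.05  0.24 -2.67]
end q3 -0.4 [ 0.05  0.25  2.23  0.87  0.18 -2.51]
end q3 -0.2 [-0.12  0.23  2.24  0.63  0.14 -2.27]
end q3 -0.0 [-0.29  0.22  2.25  0.27  0.12 -1.93]
end q3 0.2 [-0.46  0.22  2.26 -0.16  0.11 -1.49]
end q3 0.4 [-0.62  0.22  2.27 -0.57  0.13 -1.08]
end q3 0.6 [-0.78  0.23  2.28 -0.88  0.16 -0.77]
end q3 0.8 [-0.94  0.25  2.29 -1.09  0.22 -0.56]
end q3 1.0 [-1.08  0.3   2.3  -1.23  0.29 -0.42]
end q3 1.2 None
```

```bash
python3 - <<'E'
from rel import *
s,W,M,P,at=ctx(7)
uv=(274.7,210.8)
for zt in (.277,.281,.285): print(zt,'hole',at(uv,zt),'legw',at((205+163/5,uv[1]),zt)[1]-at((205+536/5,uv[1]),zt)[1],'dia',at((205+280/5,205),zt)[1]-at((205+417/5,205),zt)[1])
print('tip',at((275,208.8),.289),'tool tilt',np.degrees(np.arccos(-M[2,2])))
Hw=onz(W,uv,.15);print(Hw,M.T@(Hw-P)*1000)
print(M.T@(np.array([.5993,.107,.15])-P)*1000)
E
```

```text
0.277 hole [ 4.26266879e+00 -1.22311300e-01  2.77000000e+02] legw -55.119098404412995 dia -20.156846893046158
0.281 hole [ 3.21543129e+00 -1.35111281e-01  2.81000000e+02] legw -55.97705447602931 dia -20.47059820025449
0.285 hole [ 2.16819379e+00 -1.47911262e-01  2.85000000e+02] legw -56.83501054764561 dia -20.78434950746282
tip [2.71721989e+00 7.30904618e-02 2.89000000e+02] tool tilt 32.112755826903296
[0.59923694 0.10714362 0.15      ] [ 3.25365824e+00 -1.34644048e-01  2.80853989e+02]
[3.28305622e+00 1.83258905e-02 2.80872392e+02]
```

```bash
python3 -m pendant '[[[0.5,0.3,6,0,0,0,1],[0.5,0.3,12,0,0,0,1],[0.5,0.3,18,0,0,0,1],[0.5,0.3,24,0,0,0,1],[0.5,0.3,24,0,0,0,1]]]'
python3 look.py 8; python3 - <<'E'
import cv2
t=cv2.imread('pics/w8.png')
cv2.imwrite('pics/w8z.png',cv2.resize(t[130:250,205:345],None,fx=5,fy=5,interpolation=cv2.INTER_CUBIC))
E
```

```text
clock: 9.88
position: [0.4631, 0.081, 0.3655]
ee_rot: [-2.956, -0.284, -0.849]
force: [1.0, 4.5, -5.2]
width: 0.297
9.875 [-8.110e-01  8.900e-02  5.460e-01  2.272e+00  2.000e-03  2.350e-01
 -1.661e+00] [0.46308118 0.08096205 0.365468  ] w 27.320230666397276 [ 0.95743318  4.54349151 -5.23769665] [0.92350689 1.30441673 0.74856644]
```

View pics/w8z.png

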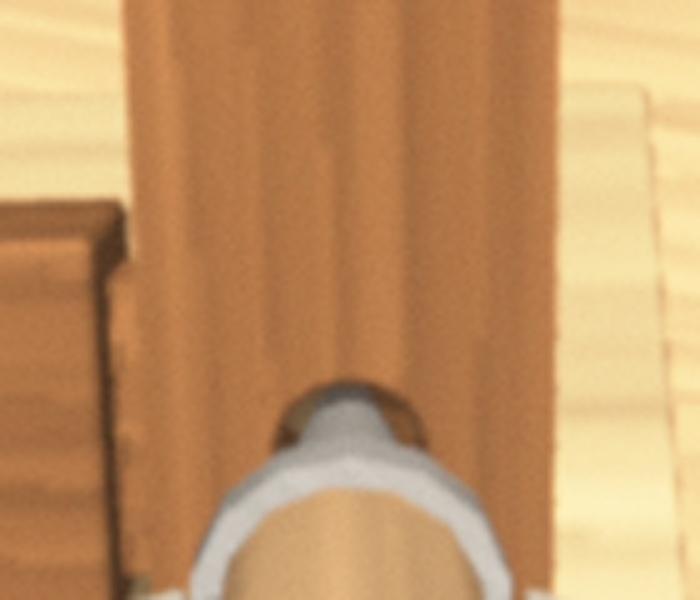

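```bash
python3 -m pendant '[[[0,0.2,4,0,0,0,1],[0,0.2,8,0,0,0,1],[0,0.2,12,0,0,0,1],[0,0.2,16,0,0,0,1],[0,0.2,16,0,0,0,1]]]'
python3 look.py 9; python3 - <<'E'
import cv2
t=cv2.imread('pics/w9.png')
cv2.imwrite('pics/w9z.png',cv2.resize(t[130:250,205:345],None,fx=5,fy=5,interpolation=cv2.INTER_CUBIC))
E
```

```text
clock: 10.6
position: [0.4712, 0.0827, 0.3521]
ee_rot: [-2.955, -0.285, -0.849]
force: [0.2, 7.4, -4.9]
width: 0.293
10.6 [-0.745  0.131  0.489  2.27  -0.087  0.198 -1.575] [0.47116356 0.08273581 0.35209976] w 26.996354207904474 [ 0.20999773  7.4093149  -4.9279747 ] [1.53349641 1.50658752 1.16743924]
```

View pics/w9z.png

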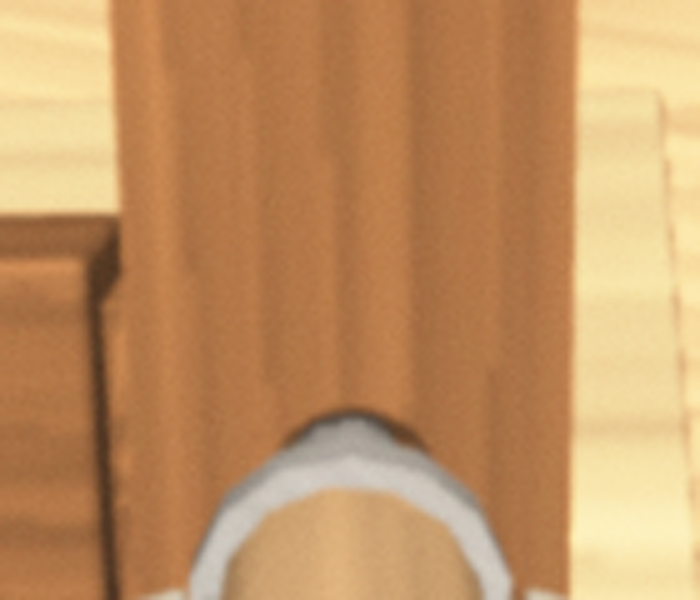

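```bash
python3 -m pendant '[[[0,0.2,4,0,0,0,1],[0,0.2,8,0,0,0,1],[0,0.2,12,0,0,0,1],[0,0.2,16,0,0,0,1],[0,0.2,16,0,0,0,1]]]'
python3 look.py 10; python3 - <<'E'
import cv2
t=cv2.imread('pics/w10.png')
cv2.imwrite('pics/w10z.png',cv2.resize(t[130:250,205:345],None,fx=5,fy=5,interpolation=cv2.INTER_CUBIC))
E
```

```text
clock: 11.32
position: [0.4794, 0.0842, 0.3384]
ee_rot: [-2.956, -0.286, -0.848]
force: [0.2, 6.6, -5.3]
width: 0.297
11.325 [-0.671  0.171  0.419  2.266 -0.153  0.163 -1.512] [0.47943743 0.08417912 0.33842859] w 27.32104240625839 [ 0.20243787  6.6127448  -5.33519835] [1.41439772 1.61833772 1.08836903]
```

View pics/w10z.png

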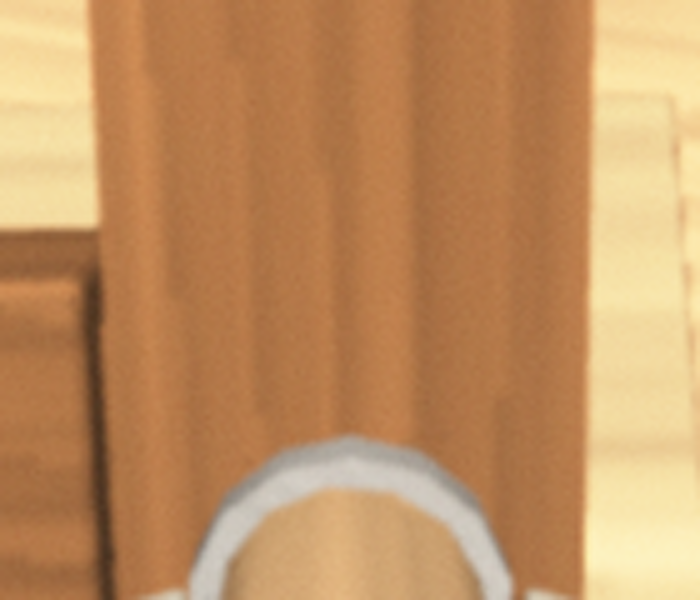

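View pics/s10.png

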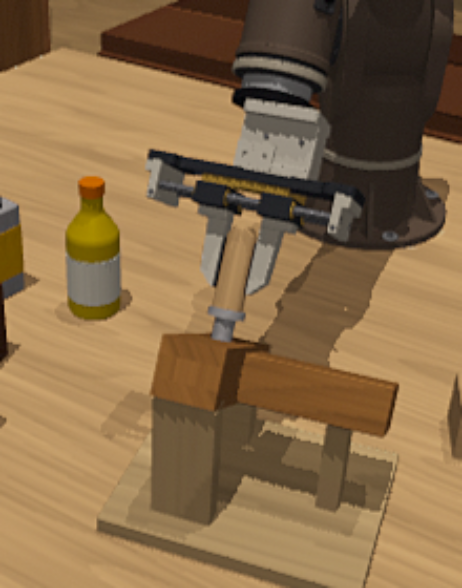

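```bash
python3 -m pendant '[[[0,0.2,3,0,0,0,1],[0,0.2,6,0,0,0,1],[0,0.2,9,0,0,0,1],[0,0.2,9,0,0,0,1]]]'
python3 look.py 11; python3 - <<'E'
import cv2
t=cv2.imread('pics/w11.png')
cv2.imwrite('pics/w11z.png',cv2.resize(t[130:250,205:345],None,fx=5,fy=5,interpolation=cv2.INTER_CUBIC))
E
```

```text
clock: 11.92
position: [0.4841, 0.0849, 0.3308]
ee_rot: [-2.955, -0.286, -0.848]
force: [-0.9, 6.9, -4.7]
width: 0.29
11.925 [-0.631  0.193  0.379  2.263 -0.18   0.144 -1.486] [0.4840865  0.08490564 0.3308392 ] w 26.693189022382857 [-0.94735404  6.92548901 -4.73078294] [1.33877514 1.67134478 1.07621974]
```

View pics/w11z.png

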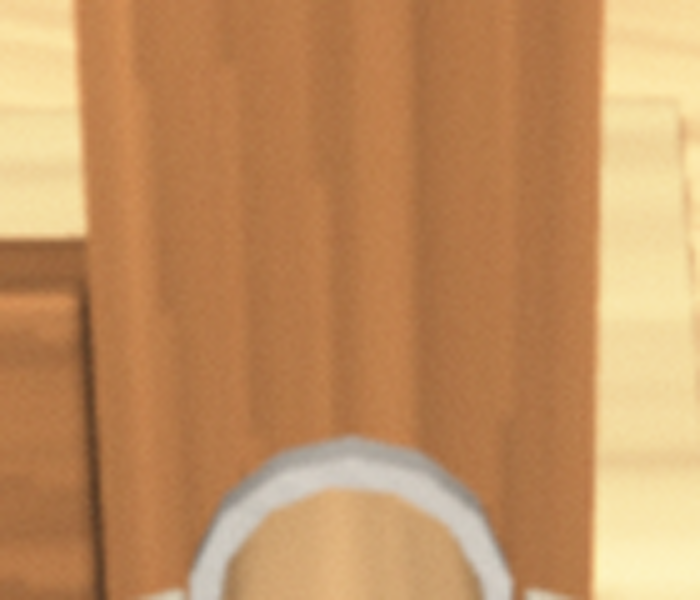

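View pics/s11.png

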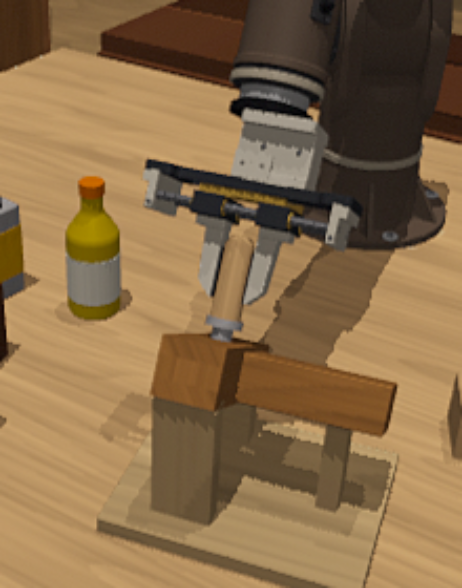

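```bash
python3 -m pendant '[[[0,0,0,0,0,0,0.1],[0,0,0,0,0,0,0.1],[0,0,0,0,0,0,0.1],[12,0,1,0,-0.07,0,0.1],[23,0,2,0,-0.14,0,0.1],[34,0,3,0,-0.2,0,0.1],[34,0,3,0,-0.2,0,0.1],[34,0,3,0,-0.2,0,0.1]]]'
python3 look.py 12; python3 - <<'E'
import cv2
t=cv2.imread('pics/w12.png')
cv2.imwrite('pics/w12z.png',cv2.resize(t[130:300,165:385],None,fx=3.5,fy=3.5,interpolation=cv2.INTER_CUBIC))
E
```

```text
clock: 13.02
position: [0.5139, 0.0894, 0.3462]
ee_rot: [-3.044, -0.291, -0.555]
force: [-0.5, -0.2, 0.2]
width: 0.448
13.025 [-0.626  0.245  0.41   2.09  -0.172  0.471 -1.486] [0.51391643 0.08937567 0.34622166] w 41.20483550103057 [-0.51452743 -0.24725019  0.16781866] [-0.10212163  0.56496142 -0.02727336]
```

View pics/w12z.png

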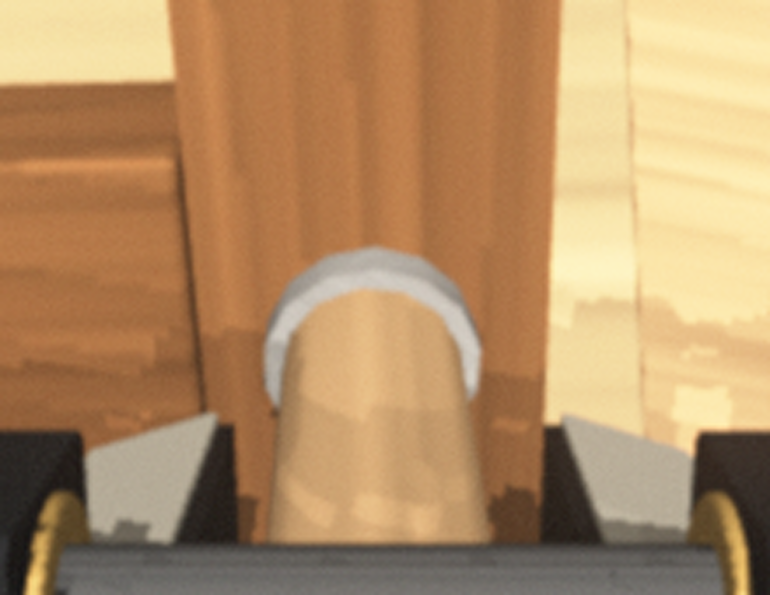

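View pics/s12.png

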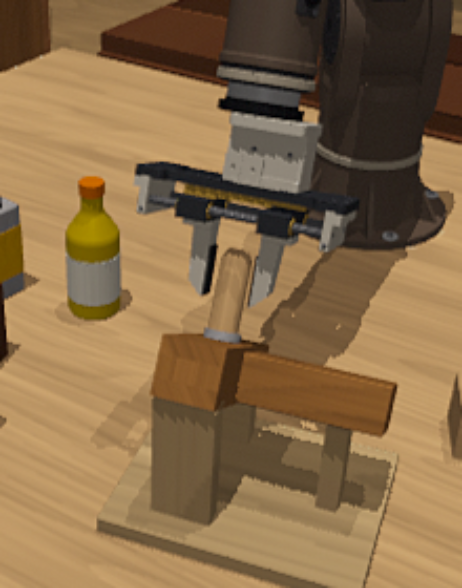

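```bash
python3 - <<'E'
import cv2
from cell import get_image
t=cv2.imread('pics/w12.png')
cv2.imwrite('pics/w12y.png',cv2.resize(t[150:250,190:260],None,fx=8,fy=6,interpolation=cv2.INTER_CUBIC))
t=cv2.imread('pics/w12.png')
for v in (185,200,215,230): print(v,[int(x) for x in t[v,205:235].sum(1)])
s=get_image('top')[:,:,::-1]; cv2.imwrite('pics/t12.png',s)
cv2.imwrite('pics/t12z.png',cv2.resize(s[125:230,175:300],None,fx=6,fy=5.7,interpolation=cv2.INTER_CUBIC))
E
```

```text
185 [340, 349, 352, 347, 344, 349, 348, 346, 326, 299, 256, 210, 226, 330, 367, 376, 371, 372, 380, 371, 389, 398, 400, 402, 397, 387, 383, 374, 374, 372]
200 [366, 367, 372, 372, 378, 371, 371, 373, 375, 366, 358, 319, 262, 215, 263, 340, 370, 361, 363, 368, 370, 385, 393, 407, 403, 400, 395, 386, 373, 369]
215 [347, 345, 345, 344, 348, 342, 341, 344, 337, 341, 340, 323, 308, 268, 210, 219, 321, 356, 360, 356, 365, 375, 378, 381, 392, 402, 396, 391, 381, 372]
230 [359, 369, 365, 372, 337, 315, 330, 309, 319, 320, 318, 319, 312, 291, 275, 235, 191, 234, 291, 300, 301, 310, 300, 327, 322, 345, 332, 333, 330, 326]
```

View pics/w12y.png

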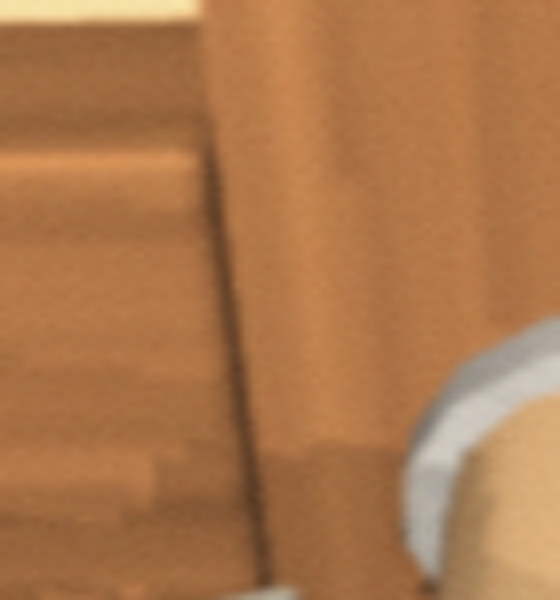

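View pics/t12z.png

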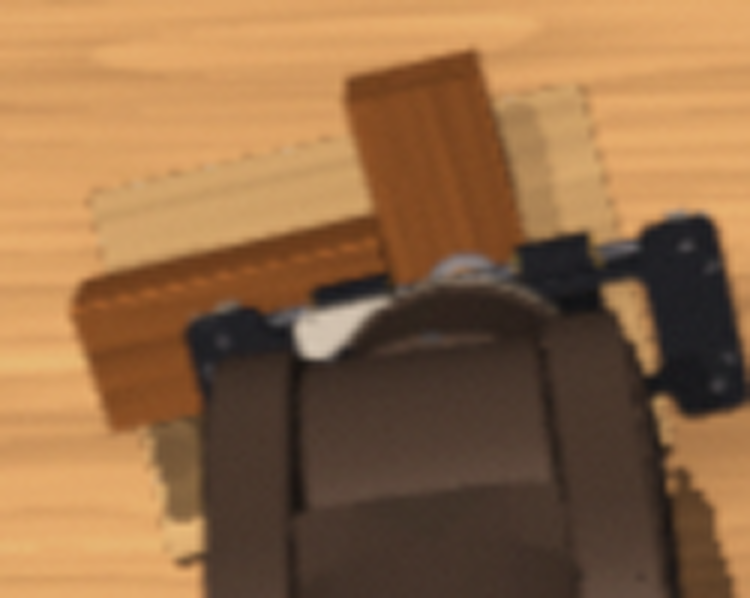

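```bash
cat > gap.py <<'E'
from rel import *
import sys
n=sys.argv[1]; vs=[int(a) for a in sys.argv[2].split(',')]; lohi=[int(a) for a in sys.argv[3].split(',')]
s,W,M,P,at=ctx(n)
yaw=.2;H=np.array([.5993,.107,.15])
z=np.array([-np.sin(.5585)*np.cos(yaw),-np.sin(.5585)*np.sin(yaw),np.cos(.5585)])
X=np.array([np.cos(.5585)*np.cos(yaw),np.cos(.5585)*np.sin(yaw),np.sin(.5585)]);Y=np.cross(z,X)
im=cv2.imread(f'pics/w{n}.png').astype(float).sum(2)
for v in vs:
    row=im[v-1:v+2].mean(0); a,b=lohi; i=a+int(np.argmin(row[a:b])); m=row[i]
    L=row[i-9:i-5].mean();Rr=row[i+4:i+8].mean()
    def cross(d,lev):
        j=i
        while row[j]<lev: j+=d
        return j-d*(row[j]-lev)/(row[j]-row[j-d])
    ul=cross(-1,(L+m)/2);ur=cross(1,(Rr+m)/2)
    pe=onplane(W,(ur,v),H,z)-H; pr=onplane(W,(ul,v),H-.004*z,z)-H
    # equivalent integrated dark width
    print(v,'u %.2f %.2f'%(ul,ur),'leg edge y %.2f'%(pe@Y*1e3),'rail y %.2f'%(pr@Y*1e3),'x %.1f'%(pr@X*1e3),'gap %.2f'%((pr-pe)@Y*1e3))
E
python3 gap.py 12 185,195,205,215,225 208,228; echo; python3 gap.py 7 180,190,200,210,220 222,238; python3 gap.py 10 200,210,220 218,230;python3 gap.py 11 200,210,220 218,230
```

```text
185 u 214.56 217.64 leg edge y 29.07 rail y 31.44 x 23.0 gap 2.37
195 u 215.89 218.71 leg edge y 28.96 rail y 31.20 x 17.0 gap 2.25
205 u 216.78 219.72 leg edge y 28.88 rail y 31.21 x 10.9 gap 2.34
215 u 217.84 220.67 leg edge y 28.83 rail y 31.12 x 4.6 gap 2.29
225 u 219.08 221.77 leg edge y 28.70 rail y 30.93 x -1.9 gap 2.23

180 u 226.81 230.33 leg edge y 32.51 rail y 35.63 x 22.9 gap 3.12
190 u 227.39 230.40 leg edge y 32.76 rail y 35.53 x 15.3 gap 2.76
200 u 228.07 231.04 leg edge y 32.61 rail y 35.34 x 7.6 gap 2.74
210 u 228.56 231.79 leg edge y 32.35 rail y 35.31 x -0.2 gap 2.96
220 u 229.08 232.02 leg edge y 32.50 rail y 35.25 x -8.1 gap 2.75
200 u 221.34 224.77 leg edge y 29.62 rail y 32.23 x 20.3 gap 2.62
210 u 221.78 225.53 leg edge y 29.44 rail y 32.25 x 14.1 gap 2.82
220 u 222.46 226.16 leg edge y 29.33 rail y 32.13 x 7.9 gap 2.80
200 u 220.25 223.33 leg edge y 28.96 rail y 31.30 x 22.2 gap 2.34
210 u 220.87 223.72 leg edge y 29.00 rail y 31.22 x 16.4 gap 2.22
220 u 221.48 224.46 leg edge y 28.84 rail y 31.14 x 10.4 gap 2.31
```

```bash
cat > gap2.py <<'E'
from rel import *
import sys
def run(n,vs,ra,la,hi=None):
    s,W,M,P,at=ctx(n)
    yaw=.2;H=np.array([.5993,.107,.15])
    z=np.array([-np.sin(.5585)*np.cos(yaw),-np.sin(.5585)*np.sin(yaw),np.cos(.5585)])
    X=np.array([np.cos(.5585)*np.cos(yaw),np.cos(.5585)*np.sin(yaw),np.sin(.5585)]);Y=np.cross(z,X)
    im=cv2.GaussianBlur(cv2.imread(f'pics/w{n}.png').astype(float).sum(2),(1,5),0)
    def edge(v,a,b,sign):
        g=np.diff(im[v,a:b])*sign; i=int(np.argmax(g)); 
        w=g[max(i-1,0):i+2].clip(0); return a+.5+max(i-1,0)+(w*np.arange(len(w))).sum()/w.sum()
    f=lambda u,v,h:((onplane(W,(u,v),H-h*z,z)-H)@Y*1e3, (onplane(W,(u,v),H-h*z,z)-H)@X*1e3)
    out=[]
    for v in vs:
        r=edge(v,*ra,1); l1=edge(v,*la,-1); l2=edge(v,*la,1)
        yr=f(r,v,0)[0]; a=f(l1,v,.004); b=f(l2,v,0)
        out.append(a[0]-yr-56)
        print(n,v,'R %.1f'%r,'yR %.2f'%yr,'rail y %.2f'%a[0],'x %.0f'%a[1],'gap %.2f'%out[-1],'| darkline right y %.2f'%b[0],'rel %.2f'%(b[0]-yr-56))
    if hi:
        for v in hi[0]:
            l=edge(v,*hi[1],-1); r=edge(v,*hi[2],1); print('  upper leg width',v,f(l,v,0)[0]-f(r,v,0)[0])
    print('mean gap %.2f sd %.2f'%(np.mean(out),np.std(out)))
if __name__=='__main__':
    run(7,range(185,235,10),(300,325),(222,238),((135,145,155),(225,245),(300,325)))
    run(10,range(200,232,10),(310,330),(215,232),((135,150,165),(215,235),(310,330)))
    run(11,range(200,232,10),(312,335),(215,230),((135,150,165),(213,230),(312,335)))
    run(12,range(185,235,10),(312,335),(208,228),((135,145),(208,225),(312,335)))
    run(5,range(175,205,6),(290,310),(232,246),((110,120,130),(235,250),(290,310)))
E
python3 gap2.py
```

```text
7 185 R 311.6 yR -27.18 rail y 35.34 x 19 gap 6.51 | darkline right y 32.64 rel 3.81
7 195 R 311.6 yR -27.35 rail y 35.43 x 11 gap 6.78 | darkline right y 32.65 rel 3.99
7 205 R 311.7 yR -27.51 rail y 35.25 x 4 gap 6.77 | darkline right y 32.81 rel 4.32
7 215 R 311.6 yR -27.57 rail y 35.03 x -4 gap 6.60 | darkline right y 32.47 rel 4.04
7 225 R 311.4 yR -27.57 rail y 35.07 x -12 gap 6.65 | darkline right y 32.41 rel 3.99
  upper leg width 135 55.759943419803975
  upper leg width 145 55.87671045593646
  upper leg width 155 55.78272228923631
mean gap 6.66 sd 0.10
10 200 R 322.3 yR -27.33 rail y 32.10 x 20 gap 3.43 | darkline right y 29.65 rel 0.98
10 210 R 321.8 yR -27.16 rail y 31.97 x 14 gap 3.13 | darkline right y 29.45 rel 0.62
10 220 R 321.6 yR -27.24 rail y 32.00 x 8 gap 3.24 | darkline right y 29.48 rel 0.72
10 230 R 321.6 yR -27.39 rail y 31.89 x 2 gap 3.27 | darkline right y 29.37 rel 0.76
  upper leg width 135 56.1793841536508
  upper leg width 150 55.96812896616255
  upper leg width 165 56.20134340980836
mean gap 3.27 sd 0.11
11 200 R 323.8 yR -27.13 rail y 31.12 x 22 gap 2.
[... 833 characters left out ...]
 darkline right y 28.72 rel 0.02
  upper leg width 135 56.10914269746314
  upper leg width 145 56.16873959059421
mean gap 2.24 sd 0.08
5 175 R 300.8 yR -26.89 rail y 35.97 x 15 gap 6.86 | darkline right y 33.04 rel 3.93
5 181 R 300.8 yR -26.94 rail y 35.70 x 9 gap 6.64 | darkline right y 33.05 rel 3.99
5 187 R 301.2 yR -27.36 rail y 35.54 x 3 gap 6.90 | darkline right y 32.91 rel 4.26
5 193 R 301.2 yR -27.44 rail y 35.35 x -3 gap 6.80 | darkline right y 32.50 rel 3.94
5 199 R 300.8 yR -27.12 rail y 35.62 x -9 gap 6.74 | darkline right y 32.66 rel 3.78
  upper leg width 110 55.50796256616736
  upper leg width 120 55.53904566164061
  upper leg width 130 55.584531070171906
mean gap 6.79 sd 0.09
```

```bash
python3 -m pendant '[[[1,0,5,0,0,0,0.1],[2,0,10,0,0,0,0.1],[2,0,10,0,0,0,0.1],[2,0,10,0,0,0,1],[2,0,10,0,0,0,1],[2,0,10,0,0,0,1],[2,0,10,0,0,0,1]]]' 60
python3 look.py 13; python3 - <<'E'
import cv2
t=cv2.imread('pics/w13.png')
cv2.imwrite('pics/w13z.png',cv2.resize(t[130:300,165:385],None,fx=3.5,fy=3.5,interpolation=cv2.INTER_CUBIC))
from gap2 import run
run(13,range(185,235,10),(312,340),(203,228),((135,145),(200,225),(312,340)))
E
```

```text
clock: 14.05
position: [0.5195, 0.0913, 0.3379]
ee_rot: [-3.043, -0.292, -0.554]
force: [0.1, 3.9, -2.5]
width: 0.295
14.05 [-0.612  0.266  0.397  2.086 -0.191  0.455 -1.468] [0.51953603 0.09129776 0.33793966] w 27.126373347983204 [ 0.12479115  3.87563614 -2.50595144] [0.99840081 0.78826597 0.45968077]
13 185 R 327.5 yR -27.13 rail y 30.73 x 27 gap 1.86 | darkline right y 28.72 rel -0.15
13 195 R 326.8 yR -27.11 rail y 31.12 x 22 gap 2.23 | darkline right y 28.87 rel -0.02
13 205 R 326.4 yR -27.22 rail y 31.01 x 16 gap 2.23 | darkline right y 28.58 rel -0.21
13 215 R 326.2 yR -27.42 rail y 30.98 x 10 gap 2.40 | darkline right y 28.65 rel 0.06
13 225 R 325.5 yR -27.39 rail y 30.97 x 4 gap 2.36 | darkline right y 28.71 rel 0.10
  upper leg width 135 56.03988220560561
  upper leg width 145 56.10641654338945
mean gap 2.22 sd 0.19
```

View pics/w13z.png

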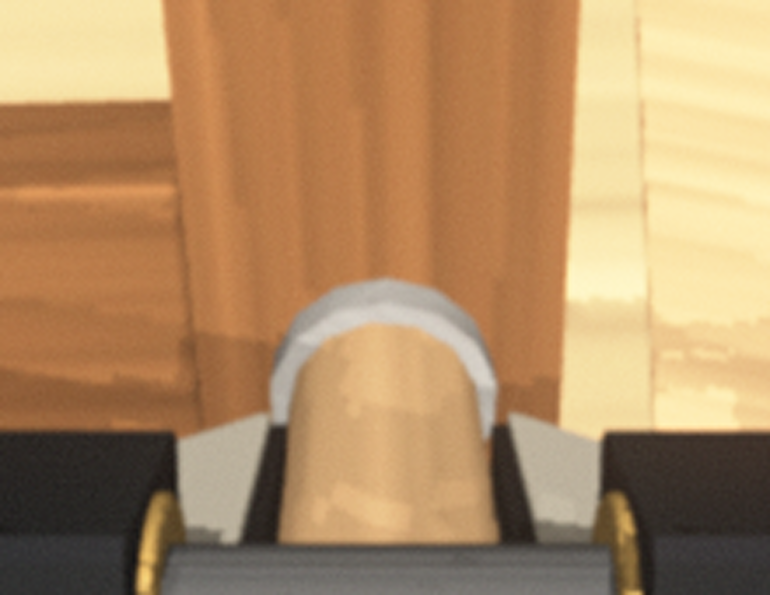

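View pics/s13.png

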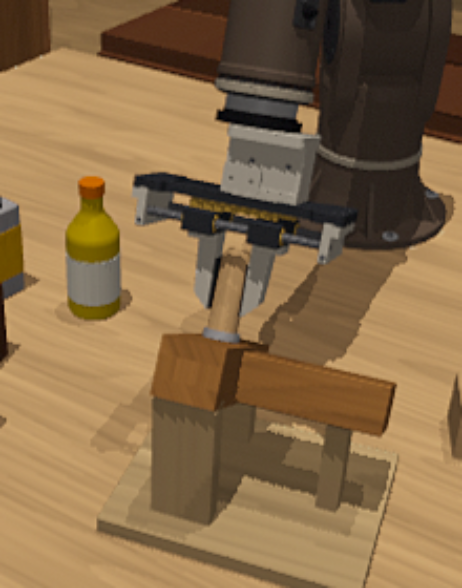

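```bash
python3 - <<'E'
from rel import *
yaw=.2;H=np.array([.5993,.107,.15])
z=np.array([-np.sin(.5585)*np.cos(yaw),-np.sin(.5585)*np.sin(yaw),np.cos(.5585)])
X=np.array([np.cos(.5585)*np.cos(yaw),np.cos(.5585)*np.sin(yaw),np.sin(.5585)]);Y=np.cross(z,X)
for n,uv in [(12,(272.1,200.4)),(13,(275.9,209.8))]:
    s,W,M,P,at=ctx(n)
    for zz in (0,.005,.01,.02):
        q=onplane(W,uv,H+zz*z,z)-H; print(n,zz,'x %.1f y %.1f'%(q@X*1e3,q@Y*1e3))
    g=P+.159*M[:,2]-H; print('grasp pt leg frame',(g@X*1e3).round(1),(g@Y*1e3).round(1),(g@z*1e3).round(1))
    m=P-H;print('TCP',m@X,m@Y,m@z, 'mouth in tool',M.T@(H-P)*1000,'axis in tool',M.T@(-z),'X in tool',M.T@X)
im=cv2.imread('pics/w13.png').astype(int).sum(2)
for v in (190,200,215,225): print(v,list(im[v,208:228]))
E
```

```text
12 0 x 15.2 y 0.1
12 0.005 x 17.5 y 0.0
12 0.01 x 19.7 y -0.0
12 0.02 x 24.2 y -0.1
grasp pt leg frame -1.2 -0.9 56.7
TCP 0.03004512503572069 -0.0003099212952250959 0.21260551140847644 mouth in tool [ 12.33346322  -1.16784896 214.36051615] axis in tool [ 0.19657954 -0.00519321  0.98047413] X in tool [ 0.98044607 -0.00819312 -0.19661731]
13 0 x 14.8 y -1.0
13 0.005 x 17.3 y -1.0
13 0.01 x 19.7 y -1.0
13 0.02 x 24.5 y -1.0
grasp pt leg frame -0.7 0.1 46.6
TCP 0.03065092067382214 0.0004574145686978828 0.2024610541489083 mouth in tool [ 9.88823807e+00 -1.30164179e-01  2.04529637e+02] axis in tool [ 0.19723501 -0.00401326  0.98034802] X in tool [ 0.9803237  -0.00733959 -0.19726017]
190 [np.int64(397), np.int64(389), np.int64(390), np.int64(388), np.int64(382), np.int64(385), np.int64(367), np.int64(339), np.int64(324), np.int64(361), np.int64(374), np.int64(380), np.int64(385), np.int64(376), np.int64(387), np.int64(390), np.int64(392), np.int64(407), np.int64(413), np.int64(422)]
200 [np.int64(378), np.int64(371), np.int64(371), np.int64(375), np.int64(373), np.int64(374), np.int64(373), np.int64(347), np.int64(328), np.int64(317), np.int64(355), np.int64(382), np.int64(372), np.int64(375), np.int64(376), np.int64(388), np.int64(385), np.int64(391), np.int64(398), np.int64(411)]
215 [np.int64(371), np.int64(377), np.int64(365), np.int64(361), np.int64(370), np.int64(367), np.int64(369), np.int64(368), np.int64(356), np.int64(336), np.int64(320), np.int64(326), np.int64(360), np.int64(373), np.int64(378), np.int64(375), np.int64(370), np.int64(380), np.int64(387), np.int64(402)]
225 [np.int64(356), np.int64(345), np.int64(355), np.int64(348), np.int64(347), np.int64(354), np.int64(353), np.int64(350), np.int64(346), np.int64(334), np.int64(316), np.int64(294), np.int64(299), np.int64(319), np.int64(317), np.int64(320), np.int64(333), np.int64(351), np.int64(355), np.int64(361)]
```

```bash
python3 -m pendant '[[[-0.4,0,-2,0,0,0,1],[-0.4,-2,-2,-0.01,0,0.002,1],[-0.4,-4,-2,-0.02,0,0.004,1],[-0.4,-6,-2,-0.03,0,0.006,1],[-0.4,-8,-2,-0.039,0,0.008,1],[-0.4,-8,-2,-0.039,0,0.008,1]]]' 60
python3 look.py 14; python3 - <<'E'
import cv2
t=cv2.imread('pics/w14.png')
cv2.imwrite('pics/w14z.png',cv2.resize(t[130:300,165:385],None,fx=3.5,fy=3.5,interpolation=cv2.INTER_CUBIC))
E
```

```text
clock: 14.9
position: [0.517, 0.0995, 0.3395]
ee_rot: [3.076, 0.273, 0.565]
force: [1.1, 7.2, -5.7]
width: 0.297
14.9 [-0.696  0.266  0.458  2.09  -0.113  0.457 -1.573] [0.51698687 0.09947043 0.33952346] w 27.329977722377087 [ 1.09982549  7.21459003 -5.7162395 ] [1.47467185 0.67372499 0.76569387]
```

View pics/w14z.png

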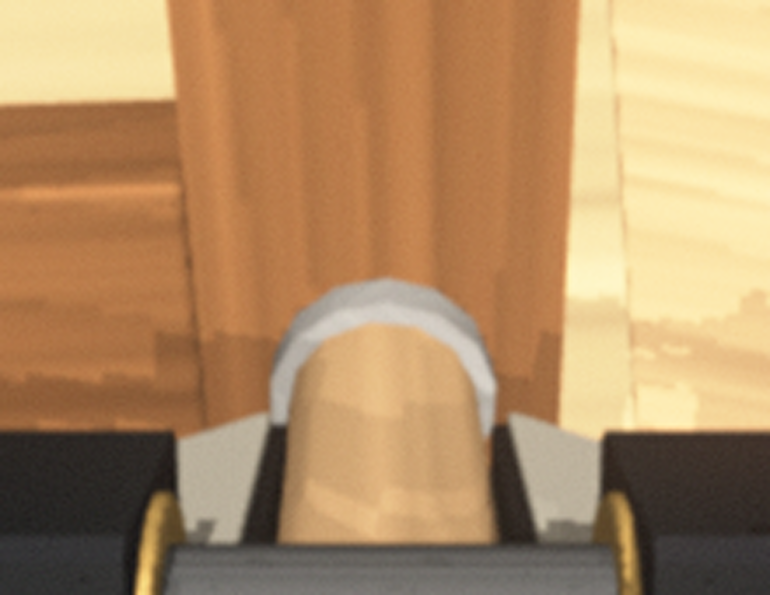

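View pics/s14.png

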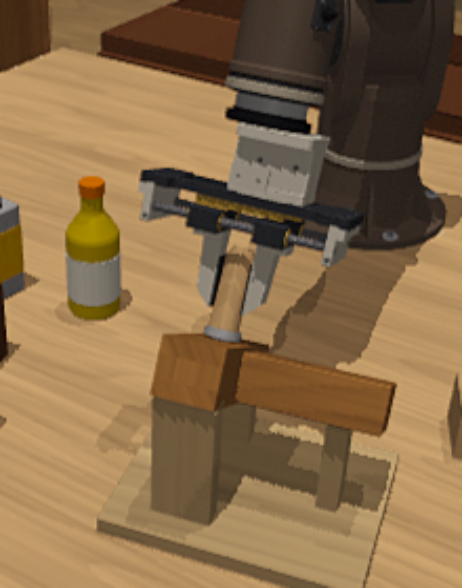

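```bash
python3 -m pendant '[[[0,-2,0,-0.01,0,0.002,1],[0,-4,0,-0.02,0,0.004,1],[0,-6,0,-0.03,0,0.006,1],[0,-6,0,-0.03,0,0.006,1]]]' 60
python3 look.py 15; python3 - <<'E'
import cv2
t=cv2.imread('pics/w15.png')
cv2.imwrite('pics/w15z.png',cv2.resize(t[130:300,165:385],None,fx=3.5,fy=3.5,interpolation=cv2.INTER_CUBIC))
E
```

```text
clock: 15.5
position: [0.516, 0.1056, 0.3393]
ee_rot: [3.049, 0.254, 0.564]
force: [1.0, 7.8, -5.3]
width: 0.297
15.5 [-0.756  0.272  0.502  2.092 -0.06   0.458 -1.648] [0.51598018 0.10562651 0.33932309] w 27.304846118596444 [ 0.99515784  7.8060167  -5.29244614] [1.84576154 0.77292226 0.79548202]
```

View pics/w15z.png

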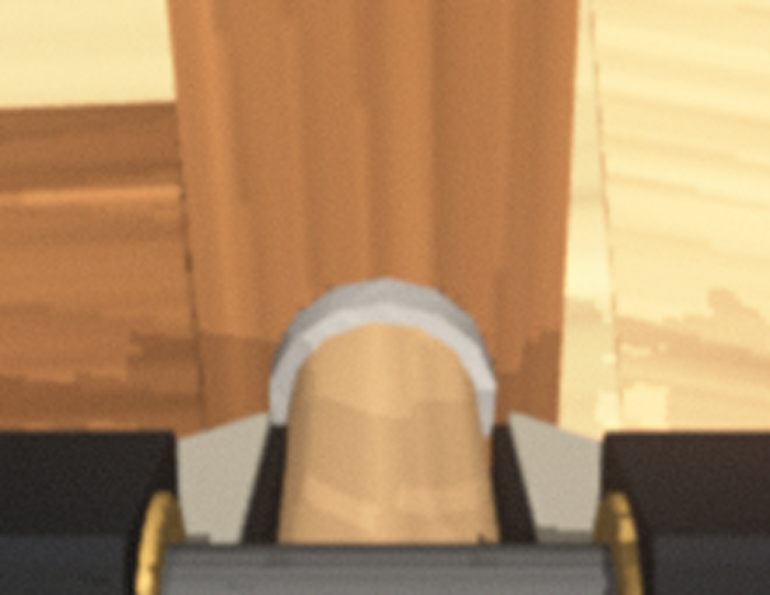

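```bash
cat > gap3.py <<'E'
from rel import *
def run(n,a,b,vs=range(188,240,4)):
    s,W,M,P,at=ctx(n)
    yaw=.2;H=np.array([.5993,.107,.15])
    z=np.array([-np.sin(.5585)*np.cos(yaw),-np.sin(.5585)*np.sin(yaw),np.cos(.5585)])
    X=np.array([np.cos(.5585)*np.cos(yaw),np.cos(.5585)*np.sin(yaw),np.sin(.5585)]);Y=np.cross(z,X)
    im=cv2.imread(f'pics/w{n}.png').astype(float).sum(2)
    C=W[2]-H; o=[]
    for v in vs:
        r=im[v,a:b]; i=a+int(np.argmin(r)); L=np.median(im[v,i-7:i-3]);Q=np.median(im[v,i+4:i+8]); bl=min(L,Q)
        dpx=np.clip(bl-im[v,i-4:i+5],0,None).sum()/(bl*0.5)
        q0=onplane(W,(i,v),H-.004*z,z);q1=onplane(W,(i+1,v),H-.004*z,z);mm=np.linalg.norm(q1-q0)*1e3
        o.append(dpx*mm)
    occ=4*(28-C@Y*1e3)/(C@z*1e3)
    print(n,'visible mm',np.round(np.median(o),2),'occluded mm (cam y %.1f)'%(C@Y*1e3),round(occ,2),np.round(o,2))
if __name__=='__main__':
    import sys
    run(11,214,232,range(200,240,4));run(12,208,228)
    for n in sys.argv[1:]: run(n,210,228)
E
python3 gap3.py 13 14 15
```

```text
11 visible mm 1.44 occluded mm (cam y 0.0) 0.57 [1.33 1.32 1.49 1.44 1.45 1.51 1.58 1.44 1.38 1.34]
12 visible mm 1.25 occluded mm (cam y -1.7) 0.66 [0.93 1.31 1.32 1.34 1.46 1.22 1.55 1.25 1.33 0.85 1.06 1.19 0.88]
13 visible mm 0.5 occluded mm (cam y -0.9) 0.68 [0.5  0.51 0.25 0.42 0.4  0.46 0.52 0.47 0.57 0.56 0.69 0.54 0.27]
14 visible mm 0.54 occluded mm (cam y 6.4) 0.51 [0.59 0.6  0.37 0.45 0.82 0.56 0.54 0.48 0.74 0.52 0.41 0.32 0.62]
15 visible mm 0.31 occluded mm (cam y 11.6) 0.38 [0.24 0.37 0.17 0.26 0.68 0.45 0.31 0.3  0.59 0.46 0.13 0.19 0.44]
```

```bash
python3 -m pendant '[[[0,-2,0,-0.01,0,0.002,1],[0,-4,0,-0.02,0,0.004,1],[0,-6,0,-0.03,0,0.006,1],[0,-6,0,-0.03,0,0.006,1]]]' 60
python3 look.py 16; python3 gap3.py 16; python3 - <<'E'
import cv2
t=cv2.imread('pics/w16.png')
cv2.imwrite('pics/w16z.png',cv2.resize(t[130:300,165:385],None,fx=3.5,fy=3.5,interpolation=cv2.INTER_CUBIC))
E
```

```text
clock: 16.1
position: [0.515, 0.112, 0.3389]
ee_rot: [3.023, 0.235, 0.564]
force: [1.8, 9.1, -6.9]
width: 0.299
16.1 [-0.815  0.279  0.546  2.093 -0.01   0.462 -1.719] [0.51501902 0.11201225 0.33890479] w 27.519573741527072 [ 1.84487833  9.10908909 -6.85552055] [2.41651244 0.89682564 1.07983529]
11 visible mm 1.44 occluded mm (cam y 0.0) 0.57 [1.33 1.32 1.48 1.44 1.45 1.51 1.58 1.44 1.38 1.34]
12 visible mm 1.25 occluded mm (cam y -1.7) 0.66 [0.93 1.31 1.32 1.34 1.46 1.22 1.55 1.25 1.33 0.85 1.06 1.19 0.88]
16 visible mm 0.4 occluded mm (cam y 17.1) 0.26 [0.33 0.38 0.31 0.4  0.64 0.52 0.44 0.38 0.63 0.65 0.19 0.19 0.43]
```

View pics/w16z.png

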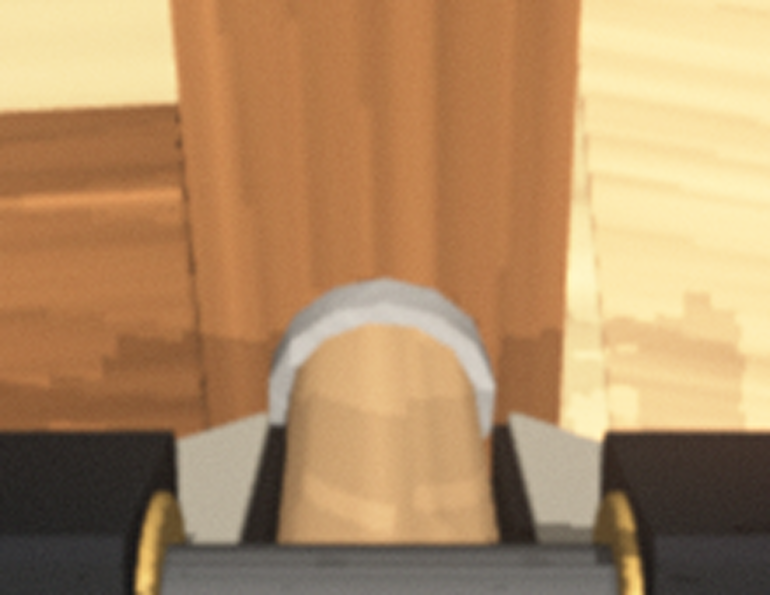

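View pics/s16.png

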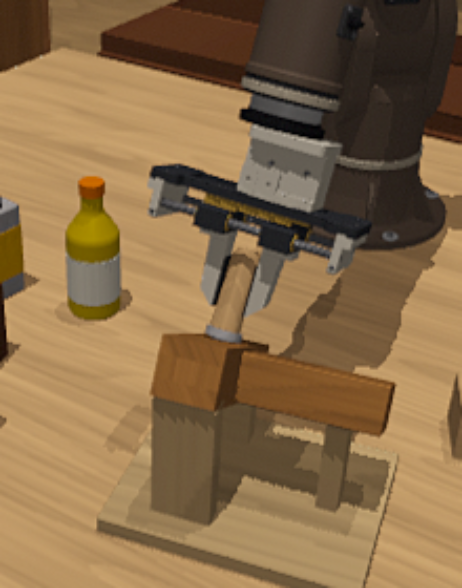

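```bash
python3 -m pendant '[[[0,-1,0,-0.01,0,0.002,1],[0,-2.5,0,-0.02,0,0.004,1],[0,-4,0,-0.03,0,0.006,1],[0,-4,0,-0.03,0,0.006,1],[0,-4,0,-0.03,0,0.006,1]]]' 60
python3 look.py 17; python3 gap3.py 17; python3 - <<'E'
import cv2
t=cv2.imread('pics/w17.png')
cv2.imwrite('pics/w17z.png',cv2.resize(t[130:300,165:385],None,fx=3.5,fy=3.5,interpolation=cv2.INTER_CUBIC))
E
```

```text
clock: 16.82
position: [0.5143, 0.1173, 0.3385]
ee_rot: [2.997, 0.219, 0.563]
force: [1.6, 12.6, -8.5]
width: 0.298
16.825 [-0.866  0.288  0.585  2.093  0.033  0.467 -1.78 ] [0.51430206 0.11734722 0.33847955] w 27.41545591580921 [ 1.61089459 12.58125282 -8.52965167] [4.02302253 1.27839682 1.85305195]
11 visible mm 1.44 occluded mm (cam y 0.0) 0.57 [1.33 1.32 1.48 1.44 1.45 1.51 1.58 1.44 1.38 1.34]
12 visible mm 1.25 occluded mm (cam y -1.7) 0.66 [0.93 1.31 1.32 1.34 1.46 1.22 1.55 1.25 1.33 0.85 1.06 1.19 0.88]
17 visible mm 0.41 occluded mm (cam y 21.6) 0.15 [0.45 0.34 0.4  0.41 0.79 0.66 0.34 0.51 0.55 0.41 0.39 0.27 0.37]
```

View pics/w17z.png

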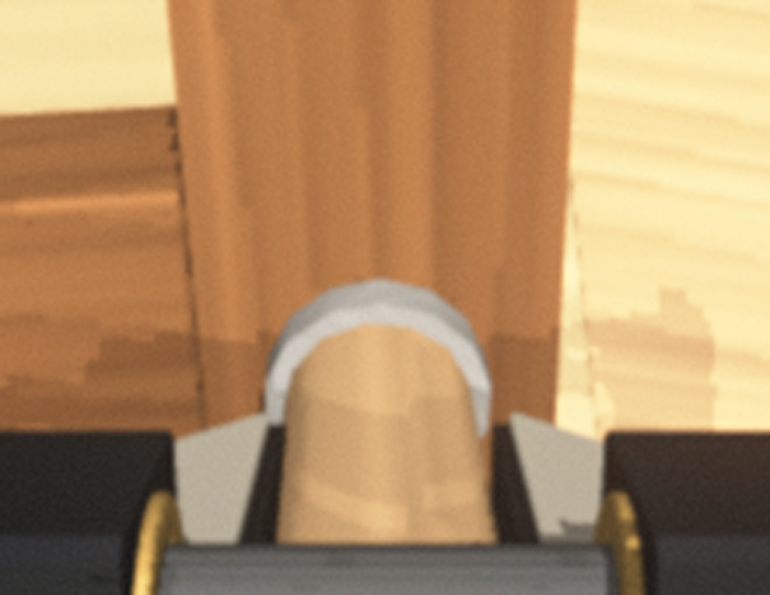

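```bash
python3 - <<'E'
from rel import *
s=arm.observe();P=s['position'];M=R.from_rotvec(s['ee_rot']).as_matrix()
_,_,M3,P3,_=ctx(13)
print(M.T@(P3-P)*1000,R.from_matrix(M.T@M3).as_rotvec())
for f in (.25,.5,.75):
    Rf=R.from_rotvec(f*R.from_matrix(M.T@M3).as_rotvec()).as_matrix()
    m=M.T@(np.array([.5993,.107,.15])-P)*1000
    print(f,(m-Rf@m).round(1))
print('axis in tool13',M3.T@np.array([.519,.105,-.848]),m)
E
```

```text
[ 0.56948195 26.27142574  3.87241017] [ 0.12579218 -0.00114307 -0.02286016]
0.25 [0.1 6.6 0.1]
0.5 [ 0.2 13.1  0.4]
0.75 [ 0.3 19.6  0.9]
axis in tool13 [ 0.19688033 -0.00380756  0.98016001] [  9.92534434   0.26066486 206.76665546]
```

```bash
python3 -m pendant '[[[0,6.6,0,0.031,0,-0.006,1],[0,13.1,0.3,0.063,0,-0.011,1],[0.2,19.8,0.8,0.094,0,-0.017,1],[0.2,26.5,2,0.126,0,-0.023,1],[0.2,26.5,2,0.126,0,-0.023,1],[0.2,26.5,2,0.126,0,-0.023,1]]]' 60
python3 look.py 18; python3 gap3.py 18; python3 - <<'E'
import cv2
t=cv2.imread('pics/w18.png')
cv2.imwrite('pics/w18z.png',cv2.resize(t[130:300,165:385],None,fx=3.5,fy=3.5,interpolation=cv2.INTER_CUBIC))
E
```

```text
clock: 17.68
position: [0.5184, 0.0902, 0.3403]
ee_rot: [-3.043, -0.29, -0.555]
force: [-3.7, 10.9, 2.0]
width: 0.294
17.675 [-0.611  0.26   0.397  2.087 -0.184  0.459 -1.474] [0.51836723 0.09020514 0.34029297] w 27.064325879328145 [-3.65004135 10.92376538  1.96383833] [2.70840129 1.27267346 1.16245229]
11 visible mm 1.44 occluded mm (cam y 0.0) 0.57 [1.33 1.32 1.49 1.44 1.45 1.51 1.59 1.44 1.38 1.34]
12 visible mm 1.25 occluded mm (cam y -1.7) 0.66 [0.93 1.31 1.32 1.34 1.46 1.22 1.55 1.25 1.33 0.85 1.06 1.19 0.88]
18 visible mm 0.16 occluded mm (cam y -1.8) 0.69 [0.12 0.16 0.08 0.15 0.47 0.15 0.21 0.14 0.21 0.27 0.22 0.12 0.4 ]
```

View pics/w18z.png

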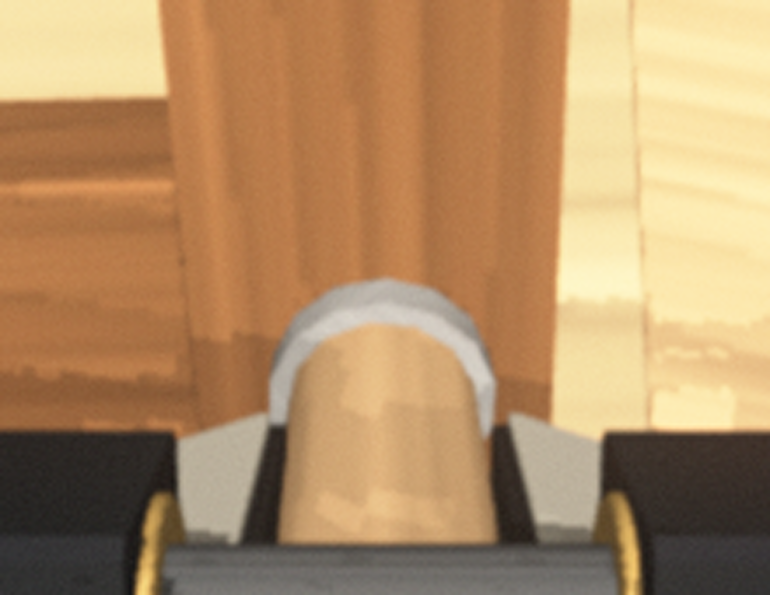

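```bash
python3 -m pendant '[[[0.3,0,1.5,0,0,0,1],[0.6,0,3,0,0,0,1],[0.9,0,4.5,0,0,0,1],[0.9,0,4.5,0,0,0,1]]]' 60
python3 look.py 19; python3 gap3.py 19; python3 - <<'E'
import cv2
t=cv2.imread('pics/w19.png')
cv2.imwrite('pics/w19z.png',cv2.resize(t[130:300,165:385],None,fx=3.5,fy=3.5,interpolation=cv2.INTER_CUBIC))
E
```

```text
clock: 18.27
position: [0.5203, 0.0909, 0.3376]
ee_rot: [-3.042, -0.291, -0.555]
force: [-17.6, 10.5, 23.7]
width: 0.296
18.275 [-0.605  0.267  0.392  2.085 -0.192  0.454 -1.466] [0.52030332 0.09087585 0.33761425] w 27.20917595406175 [-17.59950193  10.52557249  23.68244612] [2.71588125 2.68701466 1.44541927]
11 visible mm 1.44 occluded mm (cam y 0.0) 0.57 [1.33 1.32 1.49 1.44 1.45 1.51 1.59 1.44 1.38 1.34]
12 visible mm 1.25 occluded mm (cam y -1.7) 0.66 [0.93 1.31 1.32 1.34 1.46 1.22 1.55 1.25 1.33 0.85 1.06 1.19 0.88]
19 visible mm 0.18 occluded mm (cam y -1.5) 0.7 [0.12 0.16 0.13 0.11 0.24 0.29 0.18 0.13 0.12 0.43 0.39 0.57 0.28]
```

View pics/w19z.png

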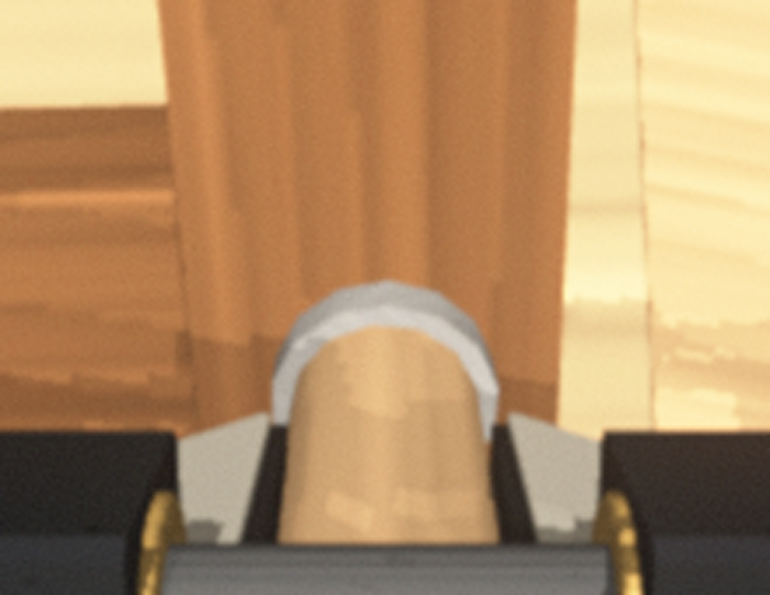

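```bash
python3 - <<'E'
import cv2
t=cv2.imread('pics/s19.png');cv2.imwrite('pics/s19z.png',cv2.resize(t[220:420,130:300],None,fx=3,fy=3,interpolation=cv2.INTER_CUBIC))
E
```

```text
(no output)
```

View pics/s19z.png

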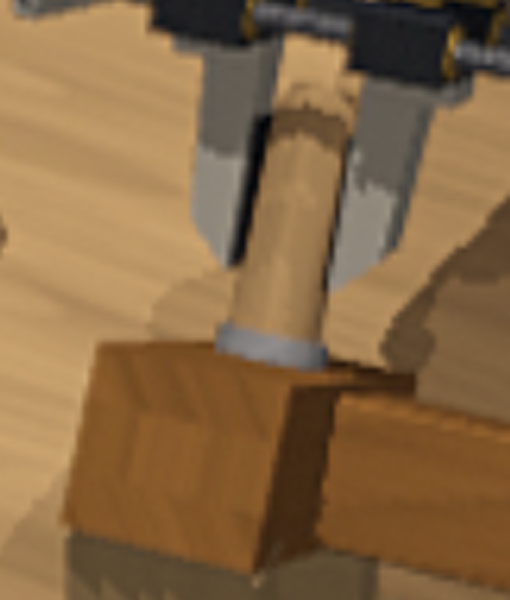

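```bash
python3 -m pendant '[[[-0.4,0,-1.8,0,0,0,1],[-0.4,0,-1.8,0,0,0,0.2],[-0.4,0,-1.8,0,0,0,0.1],[-0.4,0,-1.8,0,0,0,0.1],[-0.4,0,-1.8,0,0,0,0.1]]]' 
python3 look.py 20; python3 gap3.py 20; python3 - <<'E'
import cv2
t=cv2.imread('pics/w20.png')
cv2.imwrite('pics/w20z.png',cv2.resize(t[130:300,165:385],None,fx=3.5,fy=3.5,interpolation=cv2.INTER_CUBIC))
t=cv2.imread('pics/s20.png');cv2.imwrite('pics/s20z.png',cv2.resize(t[220:420,130:300],None,fx=3,fy=3,interpolation=cv2.INTER_CUBIC))
E
```

```text
clock: 19.0
position: [0.5202, 0.0876, 0.3375]
ee_rot: [-3.047, -0.285, -0.555]
force: [-0.3, -0.6, 0.0]
width: 0.446
19.0 [-0.606  0.267  0.398  2.087 -0.188  0.454 -1.47 ] [0.52018141 0.08757428 0.33754773] w 41.07324576044721 [-0.28383313 -0.6377329   0.02235526] [-0.18810602  0.549904   -0.01071837]
11 visible mm 1.44 occluded mm (cam y 0.0) 0.57 [1.33 1.32 1.49 1.44 1.45 1.51 1.59 1.44 1.38 1.34]
12 visible mm 1.25 occluded mm (cam y -1.7) 0.66 [0.93 1.31 1.32 1.34 1.46 1.22 1.55 1.25 1.33 0.85 1.06 1.19 0.88]
20 visible mm 0.17 occluded mm (cam y -5.0) 0.78 [0.26 0.15 0.25 0.18 0.12 0.21 0.19 0.16 0.2  0.17 0.16 0.06 0.17]
```

View pics/w20z.png

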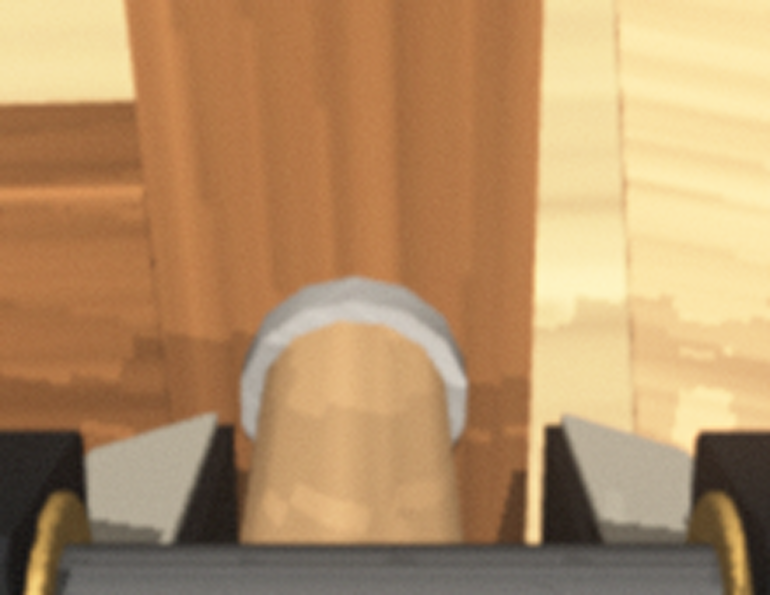

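View pics/s20z.png

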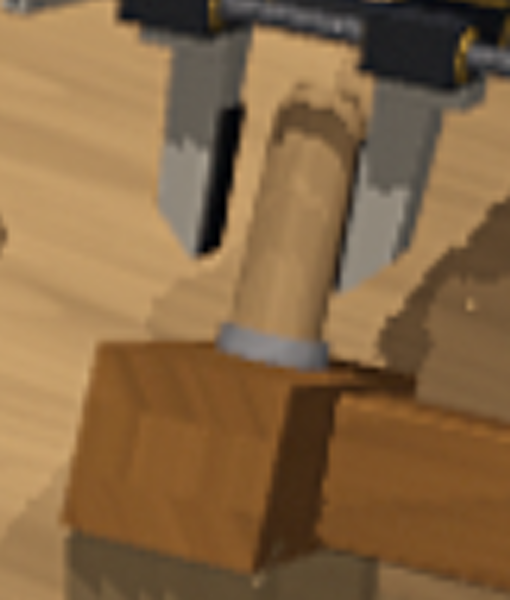

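```bash
python3 -m pendant '[[[0,-3.5,0,0,0,0,-0.1],[0,-3.5,0,0,0,0,-0.3],[-4,-3.5,-20,0,0,0,-0.3],[-10,-3.5,-50,0,0,0,-0.3],[-14,-3.5,-80,0,0,0,-0.3],[-14,-40,-80,0,0,0,-0.3],[-14,-58,-80,0,0,0,-0.3],[-14,-58,-80,0,0,0,-0.3]]]' 
python3 look.py 21; python3 - <<'E'
import cv2
t=cv2.imread('pics/s21.png');cv2.imwrite('pics/s21z.png',cv2.resize(t[220:420,130:300],None,fx=3,fy=3,interpolation=cv2.INTER_CUBIC))
E
```

```text
clock: 20.1
position: [0.4684, 0.139, 0.4075]
ee_rot: [-3.045, -0.291, -0.555]
force: [0.3, -0.4, 0.3]
width: 0.651
20.1 [-0.832  0.1    0.443  2.077  0.055  0.622 -1.819] [0.46836592 0.13895249 0.40746755] w 59.91130799601506 [ 0.28657557 -0.41052535  0.28947611] [-0.16096387  0.56087772  0.00418292]
```

View pics/w21.png

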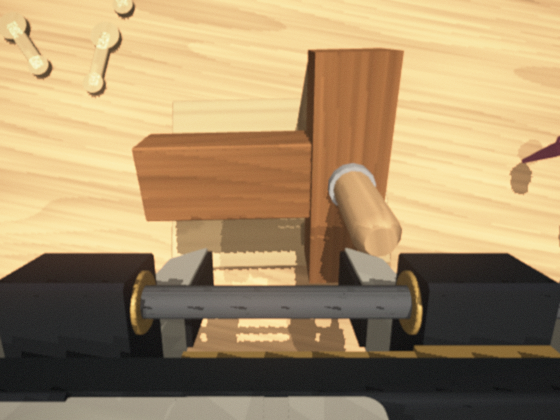

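View pics/s21z.png

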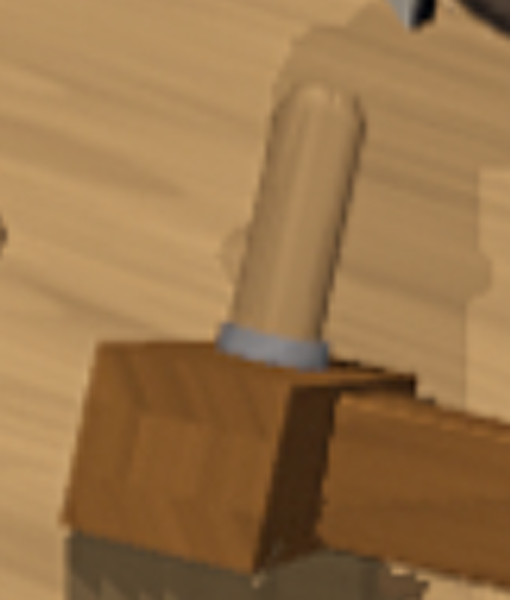

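```bash
python3 - <<'E'
import cv2
t=cv2.imread('pics/w21.png')
cv2.imwrite('pics/w21z.png',cv2.resize(t[120:240,270:370],None,fx=6,fy=5,interpolation=cv2.INTER_CUBIC))
s=t.astype(int).sum(2)
for v in (145,150,160,175,190,205): print(v,s[v,300:322].tolist())
E
```

```text
145 [423, 414, 419, 420, 421, 423, 422, 414, 417, 411, 377, 276, 233, 322, 348, 349, 354, 359, 365, 385, 392, 382]
150 [334, 340, 333, 337, 351, 351, 350, 357, 361, 337, 316, 242, 223, 317, 354, 355, 352, 370, 379, 385, 382, 386]
160 [351, 357, 355, 352, 362, 352, 356, 357, 352, 326, 258, 205, 266, 325, 351, 349, 360, 357, 369, 384, 380, 367]
175 [324, 335, 331, 327, 336, 327, 321, 326, 325, 314, 265, 226, 304, 341, 342, 348, 361, 367, 374, 381, 377, 364]
190 [311, 317, 321, 318, 318, 314, 313, 312, 312, 275, 223, 245, 312, 330, 341, 350, 366, 365, 375, 374, 365, 350]
205 [333, 335, 332, 338, 343, 336, 337, 333, 328, 293, 233, 267, 323, 338, 345, 356, 358, 368, 368, 365, 359, 354]
```

View pics/w21z.png

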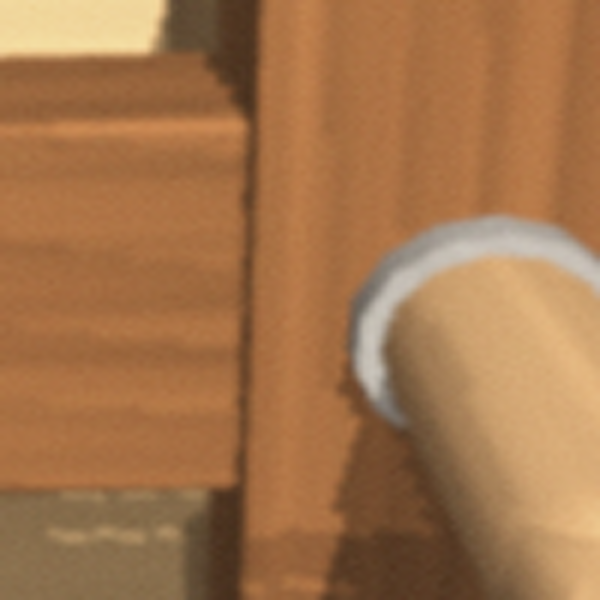

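```bash
python3 gap3.py 21 | tail -1; python3 -m pendant '[[[0,24,0,0,0,0,-0.3],[0,24,0,0,0,0,-0.3],[0,24,0,0,0,0,-0.3]]]'; python3 look.py 22; python3 - <<'E'
import cv2
from gap3 import run
t=cv2.imread('pics/w22.png')
cv2.imwrite('pics/w22z.png',cv2.resize(t[110:240,210:330],None,fx=5,fy=4.5,interpolation=cv2.INTER_CUBIC))
E
```

```text
21 visible mm 0.04 occluded mm (cam y 55.9) -0.45 [0.06 0.03 0.11 0.07 0.06 0.03 0.04 0.03 0.04 0.05 0.   0.16 0.03]
clock: 20.58
position: [0.4732, 0.1135, 0.4074]
ee_rot: [-3.047, -0.284, -0.555]
force: [0.3, 0.7, -1.8]
width: 0.652
20.575 [-0.787  0.096  0.457  2.082  0.023  0.618 -1.74 ] [0.47324475 0.11354375 0.40741568] w 59.97676274525805 [ 0.27555718  0.68202246 -1.7759325 ] [-0.04991605  0.56291809  0.01112686]
```

View pics/w22z.png

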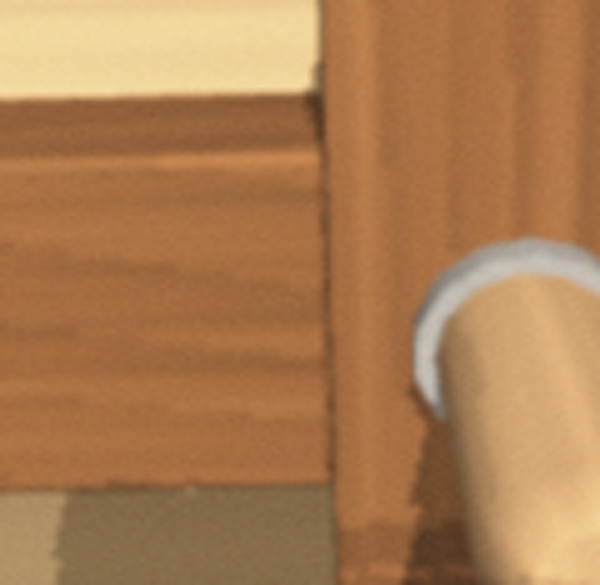

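```bash
python3 - <<'E'
from rel import *
from gap3 import run
run(22,268,282,range(146,212,4))
s=cv2.imread('pics/w22.png').astype(int).sum(2)
for v in (148,160,172,184,196,206): print(v,s[v,268:284].tolist())
run(5,228,246,range(178,204,3)); run(7,222,238,range(180,230,5))
E
```

```text
22 visible mm 0.81 occluded mm (cam y 29.7) -0.03 [0.81 0.6  0.5  0.95 0.72 0.84 0.92 0.91 0.54 0.4  1.14 0.47 0.67 1.26
 0.88 0.83 0.78]
148 [353, 351, 364, 362, 364, 342, 300, 300, 335, 344, 358, 354, 371, 378, 382, 383]
160 [350, 350, 344, 352, 350, 325, 266, 261, 319, 349, 344, 348, 361, 368, 372, 385]
172 [355, 348, 351, 340, 355, 337, 293, 242, 303, 336, 347, 347, 353, 355, 370, 378]
184 [357, 353, 345, 350, 356, 355, 312, 261, 278, 327, 336, 336, 354, 355, 378, 377]
196 [338, 345, 347, 354, 346, 344, 324, 306, 273, 309, 324, 339, 346, 355, 365, 372]
206 [339, 337, 335, 335, 332, 338, 327, 295, 252, 299, 329, 332, 348, 352, 366, 365]
5 visible mm 1.7 occluded mm (cam y -0.7) 0.33 [1.95 1.56 1.7  1.7  1.76 2.2  2.21 1.55 1.47]
7 visible mm 2.09 occluded mm (cam y 0.0) 0.43 [2.27 2.   1.95 2.49 2.29 1.99 2.18 2.34 1.68 1.94]
```

```bash
python3 - <<'E'
from rel import *
s=arm.observe();P=s['position'];M=R.from_rotvec(s['ee_rot']).as_matrix()
_,_,M3,P3,_=ctx(5)
print(M.T@(P3-P)*1000,R.from_matrix(M.T@M3).as_rotvec())
E
```

```text
[-49.60434254  32.41747928 -78.71306666] [ 0.0020586   0.19918453 -0.00085802]
```

```bash
python3 -m pendant '[[[-15,5,-45,0,0,0,-0.3],[-35,15,-79,0,0.06,0,-0.3],[-50,32,-79,0,0.199,0,-0.3],[-50,32,-79,0,0.199,0,-0.3],[-50,32,-79,0,0.199,0,-0.3],[-50,32,-79,0,0.199,0,-0.3],[-50,32,-79,0,0.199,0,-0.3]]]'; python3 look.py 23; python3 - <<'E'
import cv2,numpy as np
a=cv2.imread('pics/w5.png');b=cv2.imread('pics/w23.png')
cv2.imwrite('pics/cmp.png',np.vstack([cv2.resize(x[120:250,90:330],None,fx=2.9,fy=2.2) for x in (a,b)]))
E
```

```text
clock: 21.55
position: [0.4063, 0.0694, 0.4638]
ee_rot: [-2.961, -0.279, -0.849]
force: [0.3, 0.1, 0.2]
width: 0.649
21.55 [-0.801 -0.185  0.396  2.209  0.335  0.578 -2.007] [0.40634351 0.06940904 0.46375149] w 59.682062157010456 [0.29437584 0.1410588  0.16135812] [-0.18574586  0.7288658   0.02260202]
```

View pics/cmp.png

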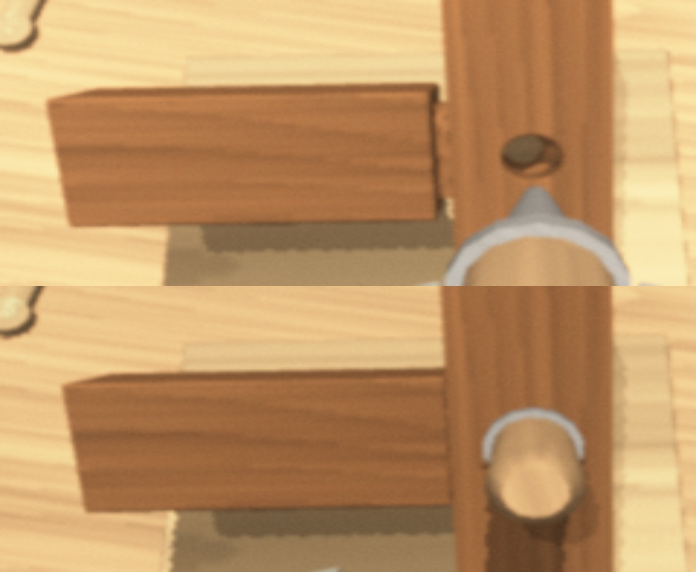

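```bash
python3 - <<'E'
from rel import *
a=cv2.cvtColor(cv2.imread('pics/w5.png'),cv2.COLOR_BGR2GRAY).astype(np.float32);b=cv2.cvtColor(cv2.imread('pics/w23.png'),cv2.COLOR_BGR2GRAY).astype(np.float32)
def ecc(x0,x1,y0,y1,dx0=0):
    w=np.array([[1,0,dx0],[0,1,0]],np.float32)
    # template from a, search in b over same+offset
    t=a[y0:y1,x0:x1]; T=np.array([[1,0,x0+dx0],[0,1,y0]],np.float32)
    cc,W=cv2.findTransformECC(t,b,T,cv2.MOTION_AFFINE,(3,200,1e-7),None,5)
    c=np.array([(x1-x0)/2,(y1-y0)/2,1]); p=W@c; return cc,p-np.array([x0+(x1-x0)/2,y0+(y1-y0)/2])
print('leg L edge upper',ecc(225,265,105,150)); print('leg R edge',ecc(285,320,110,200)); print('leg whole upper',ecc(228,315,92,155))
print('rail far end',ecc(98,150,150,230,6)); print('rail far upper edge',ecc(100,180,150,230,6))
s,W,M,P,at=ctx(5)
q=lambda u:at((u,190),.373)
print('mm/px',abs(q(120)[1]-q(240)[1])/120)
E
```

```text
leg L edge upper (0.9997306383109041, array([-0.31634855, -0.26147997]))
leg R edge (0.9929524121257796, array([-0.46375064, -0.73757187]))
leg whole upper (0.9997295704676711, array([-0.29360589, -0.29908745]))
rail far end (0.9984487842614078, array([ 4.47361106, -0.17062358]))
rail far upper edge (0.9983928937402983, array([ 3.79322607, -0.28653933]))
mm/px 0.9992899738977
```

```bash
python3 - <<'E'
from rel import *
a=cv2.imread('pics/w5.png').astype(float).sum(2);b=cv2.imread('pics/w23.png').astype(float).sum(2)
def edge(im,v,x0,x1,sign):
    r=cv2.GaussianBlur(im[v-1:v+2],(5,1),0).mean(0)
    L=r[x0:x0+5].mean();Rr=r[x1-5:x1].mean();lev=(L+Rr)/2
    for x in range(x0,x1):
        if (r[x]-lev)*(r[x+1]-lev)<=0 and (r[x+1]-r[x])*sign>0: return x+(lev-r[x])/(r[x+1]-r[x])
def st(x): x=np.array([i for i in x if i is not None]);return round(np.median(x),2),round(x.std(),2)
fa=[edge(a,v,100,130,-1) for v in range(170,216,3)];fb=[edge(b,v,104,136,-1) for v in range(170,216,3)]
print('far',st(fa),st(fb), st([y-x for x,y in zip(fa,fb)]))
for nm,x0,x1,sg,vs in [('Rleg',290,312,1,range(105,185,5)),('Lleg',230,254,-1,range(102,148,4))]:
    ea=[edge(a,v,x0,x1,sg) for v in vs];eb=[edge(b,v,x0,x1,sg) for v in vs]; print(nm,st([y-x for x,y in zip(ea,eb)]))
# rail interior texture by ECC translation
A=a.astype(np.float32)/3;B=b.astype(np.float32)/3
for (x0,x1,y0,y1) in [(120,225,168,216),(125,180,168,214),(175,230,168,214)]:
    T=np.array([[1,0,x0+5.5],[0,1,y0]],np.float32)
    cc,W=cv2.findTransformECC(A[y0:y1,x0:x1],B,T,cv2.MOTION_TRANSLATION,(3,300,1e-8),None,3); print('tex',round(cc,4),W[:,2]-[x0,y0])
for (x0,x1,y0,y1) in [(249,297,105,165)]:
    T=np.array([[1,0,x0],[0,1,y0]],np.float32)
    cc,W=cv2.findTransformECC(A[y0:y1,x0:x1],B,T,cv2.MOTION_TRANSLATION,(3,300,1e-8),None,3); print('legtex',round(cc,4),W[:,2]-[x0,y0])
E
```

```text
far (np.float64(109.23), np.float64(2.0)) (np.float64(114.71), np.float64(2.02)) (np.float64(5.54), np.float64(0.08))
Rleg (np.float64(-0.19), np.float64(0.06))
Lleg (np.float64(-0.35), np.float64(0.06))
tex 0.9855 [ 5.45609283 -0.39405823]
tex 0.9869 [ 5.63735962 -0.38113403]
tex 0.9789 [ 5.33776855 -0.4037323 ]
legtex 0.9753 [-0.26858521 -0.39193726]
```

```bash
python3 - <<'E'
from rel import *
yaw=.2;H=np.array([.5993,.107,.15])
z=np.array([-np.sin(.5585)*np.cos(yaw),-np.sin(.5585)*np.sin(yaw),np.cos(.5585)])
X=np.array([np.cos(.5585)*np.cos(yaw),np.cos(.5585)*np.sin(yaw),np.sin(.5585)]);Y=np.cross(z,X)
def ge(r,x0,x1,sign):
    g=sign*np.diff(r[x0:x1]); i=int(np.argmax(g)); w=g[max(i-2,0):i+3].clip(0); return x0+.5+max(i-2,0)+(w*np.arange(len(w))).sum()/w.sum()
def an(n,Lr,Lx,Rr,Rx,Sr,Sx):
    s,W,M,P,at=ctx(n); im=cv2.imread(f'pics/w{n}.png').astype(float).sum(2)
    im=cv2.GaussianBlur(im,(1,5),0)
    f=lambda u,v,h:(lambda q:(q@X*1e3,q@Y*1e3))(onplane(W,(u,v),H-h*z,z)-H)
    L=np.array([f(ge(im[v],*Lx,-1),v,0) for v in Lr]);Rg=np.array([f(ge(im[v],*Rx,1),v,0) for v in Rr]);S=np.array([f(ge(im[v],*Sx,-1),v,.004) for v in Sr])
    pl=np.polyfit(L[:,0],L[:,1],1);pr=np.polyfit(Rg[:,0],Rg[:,1],1);ps=np.polyfit(S[:,0],S[:,1],1)
    k=(pl[0]+pr[0])/2; sc=56/(np.mean(L[:,1]-k*L[:,0])-np.mean(Rg[:,1]-k*Rg[:,0]))
    gL=np.mean(S[:,1]-k*S[:,0])-np.mean(L[:,1]-k*L[:,0]); gR=np.mean(S[:,1]-k*S[:,0])-np.mean(Rg[:,1]-k*Rg[:,0])-56
    print(n,'slopes',pl[0].round(4),pr[0].round(4),ps[0].round(4),'scale',sc.round(4),'gap from L %.2f'%(gL*sc),'from R %.2f'%((gR+56)*sc-56))
an(5,range(102,148,3),(232,252),range(105,225,5),(290,312),range(170,212,3),(232,244))
an(6,range(132,160,3),(228,250),range(132,220,5),(300,322),range(172,230,4),(228,241))
an(7,range(132,165,3),(222,246),range(132,220,5),(300,325),range(178,235,4),(222,234))
E
```

```text
5 slopes 0.0104 0.0118 0.0127 scale 1.0047 gap from L 7.19 from R 7.19
6 slopes 0.0086 0.0161 0.0096 scale 1.0003 gap from L 6.93 from R 6.93
7 slopes 0.0114 0.0169 0.0101 scale 0.9998 gap from L 6.91 from R 6.91
```

```bash
python3 - <<'E'
from rel import *
yaw=.2
z=np.array([-np.sin(.5585)*np.cos(yaw),-np.sin(.5585)*np.sin(yaw),np.cos(.5585)])
s=arm.observe();P=s['position'];M=R.from_rotvec(s['ee_rot']).as_matrix()
_,W23,_,_,_=ctx(23)
_,_,M3,P3,_=ctx(13)
rv=R.from_matrix(M.T@M3).as_rotvec();print('rot',rv)
for h in (.09,.075,.04,.0): print(h,(M.T@(P3+z*h-P)*1000).round(1))
E
python3 - <<'E'
import cv2
t=cv2.imread('pics/w23.png');cv2.imwrite('pics/w23z.png',cv2.resize(t[140:260,220:340],None,fx=5,fy=5,interpolation=cv2.INTER_CUBIC))
E
```

```text
rot [ 0.00455116 -0.19832843 -0.00291187]
0.09 [31.4 -0.2 77.9]
0.075 [31.4 -0.3 92.9]
0.04 [ 31.4  -0.6 127.9]
0.0 [ 31.4  -0.9 167.9]
```

View pics/w23z.png

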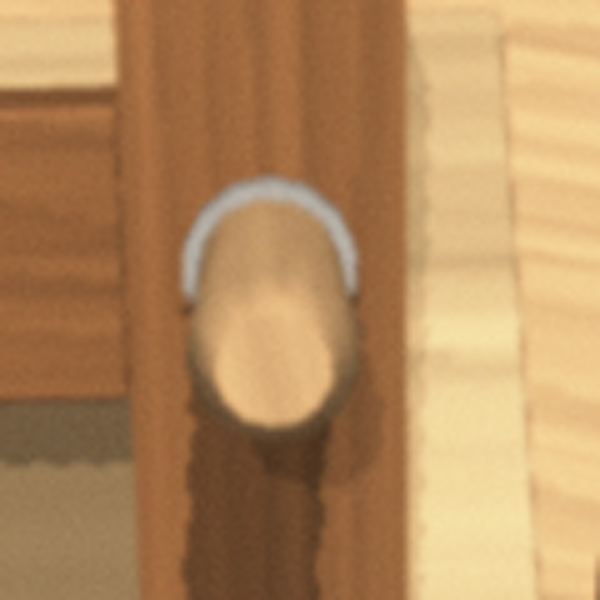

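```bash
python3 - <<'E'
from gap3 import *
run(23,238,250,range(166,215,4))
s=cv2.imread('pics/w23.png').astype(int).sum(2)
print(s[164:214:10,236:254])
E
```

```text
23 visible mm 0.47 occluded mm (cam y -0.1) 0.32 [0.19 0.46 0.67 0.59 0.47 0.42 0.31 1.01 0.14 0.76 0.92 0.44 0.73]
[[335 334 326 337 339 326 303 292 305 318 322 333 345 349 338 324 320 309]
 [317 319 324 319 318 319 297 261 293 318 321 331 332 346 345 333 318 306]
 [290 301 304 311 307 307 304 278 274 298 310 309 339 339 345 333 318 315]
 [315 324 324 328 327 325 327 311 260 278 305 311 327 326 338 330 318 309]
 [321 326 326 334 333 328 339 324 299 286 294 301 308 327 335 337 327 324]]
```

```bash
python3 -m pendant '[[[16,0,30,0,-0.1,0,-0.1],[31,0,60,0,-0.198,0,-0.1],[31,-0.2,78,0.004,-0.198,-0.003,-0.1],[31,-0.3,78,0.004,-0.198,-0.003,-0.1],[31,-0.4,105,0.004,-0.198,-0.003,-0.1],[31,-0.6,135,0.004,-0.198,-0.003,0],[31,-0.9,160,0.004,-0.198,-0.003,0.1],[31,-0.9,168,0.004,-0.198,-0.003,0.1],[31,-0.9,168,0.004,-0.198,-0.003,0.1]]]'; python3 look.py 24
```

```text
clock: 22.78
position: [0.5188, 0.0907, 0.3383]
ee_rot: [-3.043, -0.291, -0.555]
force: [-0.1, -0.5, -0.5]
width: 0.449
22.775 [-0.719  0.275  0.534  2.096 -0.288  0.46  -1.371] [0.51882481 0.09072975 0.33826805] w 41.295458615291636 [-0.13327083 -0.48485263 -0.45388708] [-0.15531653  0.55300409 -0.02272364]
```

View pics/w24.png

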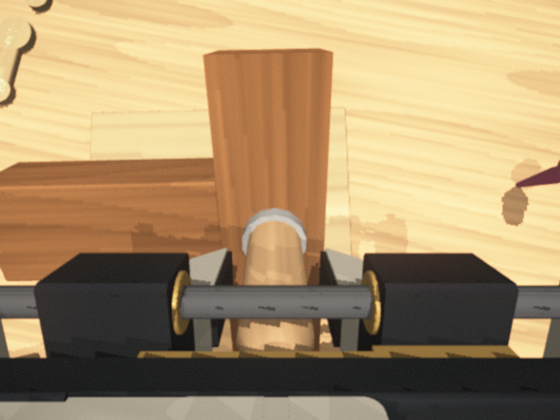

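```bash
python3 -m pendant '[[[0,0,0,0,0,0,1],[0,0,0,0,0,0,1],[0,0,0,0,0,0,1],[-0.4,0,-2,0,0,0,1],[-0.4,-4,-2,-0.02,0,0.004,1],[-0.4,-8.2,-2,-0.04,0,0.008,1],[-0.4,-12.3,-2,-0.06,0,0.012,1],[-0.4,-16.4,-2,-0.08,0,0.016,1],[-0.4,-20.5,-2,-0.1,0,0.02,1],[-0.4,-22.5,-2,-0.11,0,0.022,1],[-0.4,-22.5,-2,-0.11,0,0.022,1],[-0.4,-22.5,-2,-0.11,0,0.022,1]]]' 60; python3 look.py 25; python3 gap3.py 25|tail -1;  python3 - <<'E'
import cv2
t=cv2.imread('pics/w25.png')
cv2.imwrite('pics/w25z.png',cv2.resize(t[130:300,165:385],None,fx=3.5,fy=3.5,interpolation=cv2.INTER_CUBIC))
E
```

```text
clock: 24.38
position: [0.5137, 0.1148, 0.3393]
ee_rot: [3.013, 0.23, 0.566]
force: [8.1, 6.2, -13.0]
width: 0.294
24.375 [-0.947  0.299  0.705  2.102 -0.107  0.461 -1.629] [0.51372352 0.11483357 0.3393429 ] w 27.08711123425745 [  8.09563779   6.21950208 -12.99052621] [2.58420811 0.17478137 1.36936791]
25 visible mm 0.44 occluded mm (cam y 19.8) 0.19 [0.44 0.52 0.26 0.49 0.72 0.56 0.4  0.39 0.64 0.33 0.14 0.12 0.5 ]
```

View pics/w25z.png

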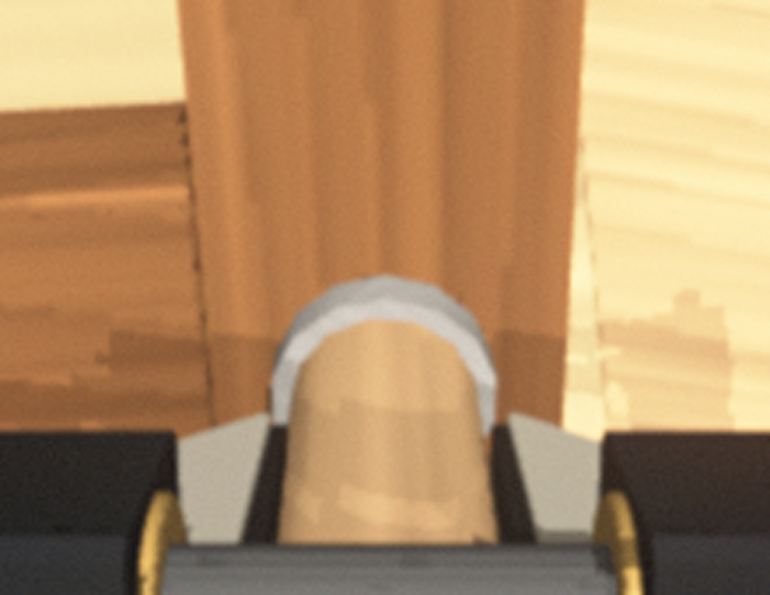

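```bash
python3 -m pendant '[[[0,-2.5,0,-0.012,0,0.002,1],[0,-5,0,-0.024,0,0.004,1],[0,-7,0,-0.034,0,0.006,1],[0,-7,0,-0.034,0,0.006,1]]]' 60; python3 look.py 26; python3 gap3.py 26|tail -1;  python3 - <<'E'
from rel import *
t=cv2.imread('pics/w26.png')
cv2.imwrite('pics/w26z.png',cv2.resize(t[130:300,165:385],None,fx=3.5,fy=3.5,interpolation=cv2.INTER_CUBIC))
s=arm.observe();P=s['position'];M=R.from_rotvec(s['ee_rot']).as_matrix()
_,_,M3,P3,_=ctx(13)
print(M.T@(P3-P)*1000,R.from_matrix(M.T@M3).as_rotvec())
rv=R.from_matrix(M.T@M3).as_rotvec(); m=M.T@(np.array([.5993,.107,.15])-P)*1000; print(m)
E
```

```text
clock: 24.98
position: [0.5128, 0.1214, 0.3387]
ee_rot: [2.981, 0.209, 0.564]
force: [8.7, 2.3, -13.0]
width: 0.299
24.975 [-1.009  0.315  0.755  2.101 -0.065  0.466 -1.694] [0.51284795 0.12144592 0.33874453] w 27.48297149389954 [  8.68683652   2.28752973 -12.99487684] [3.09503717 0.42864949 1.79073014]
26 visible mm 0.5 occluded mm (cam y 25.4) 0.06 [0.5  0.49 0.44 0.51 0.86 0.72 0.46 0.47 0.92 0.6  0.33 0.29 0.63]
[ 1.32919871 30.36204791  5.38469083] [ 0.14242434 -0.00240239 -0.02584191]
[ 10.34540701   0.95490299 207.82997832]
```

View pics/w26z.png

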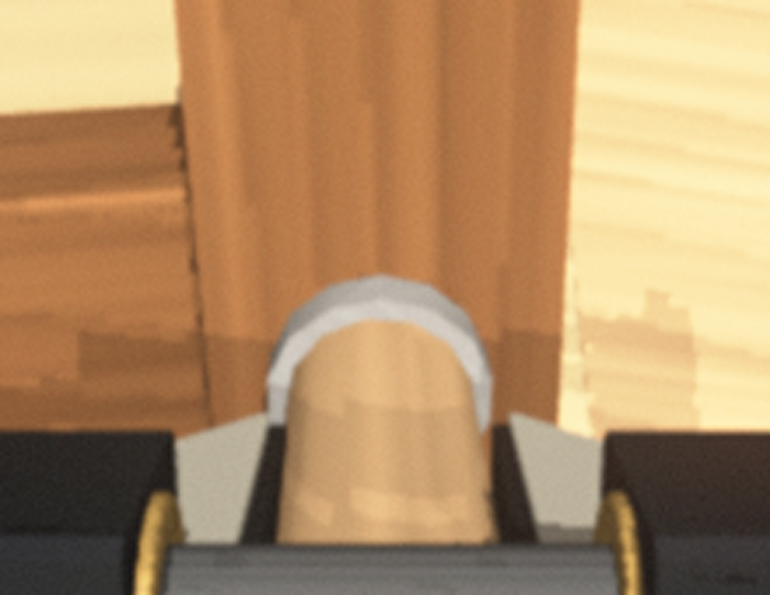

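```bash
python3 -m pendant '[[[0.2,6,0.3,0.029,0,-0.005,1],[0.3,12,0.6,0.057,0,-0.011,1],[0.5,18,1,0.086,0,-0.016,1],[0.7,23.7,2,0.114,0,-0.021,1],[1,23.7,4,0.114,0,-0.021,1],[1.3,23.7,6,0.114,0,-0.021,1],[1.5,23.7,7.5,0.114,0,-0.021,1],[1.5,23.7,7.5,0.114,0,-0.021,1]]]' 60; python3 look.py 27; python3 gap3.py 27|tail -1;  python3 - <<'E'
from rel import *
t=cv2.imread('pics/w27.png')
cv2.imwrite('pics/w27z.png',cv2.resize(t[130:300,165:385],None,fx=3.5,fy=3.5,interpolation=cv2.INTER_CUBIC))
s=arm.observe();P=s['position'];M=R.from_rotvec(s['ee_rot']).as_matrix()
_,_,M3,P3,_=ctx(13)
print(M.T@(P3-P)*1000,R.from_matrix(M.T@M3).as_rotvec())
E
```

```text
clock: 26.08
position: [0.5184, 0.0966, 0.3384]
ee_rot: [-3.066, -0.276, -0.564]
force: [-39.3, -0.5, 58.4]
width: 0.296
26.075 [-0.768  0.279  0.568  2.096 -0.241  0.457 -1.438] [0.51839775 0.09655507 0.33842622] w 27.26375285604795 [-39.31125538  -0.49644699  58.40542539] [1.23273421 4.27336114 0.81110873]
27 visible mm 0.22 occluded mm (cam y 3.5) 0.58 [0.2  0.28 0.2  0.11 0.37 0.27 0.22 0.13 0.29 0.59 0.38 0.12 0.06]
[-0.01095019  5.36723337  0.65676251] [ 0.02483718 -0.0018123  -0.00775151]
```

View pics/w27z.png

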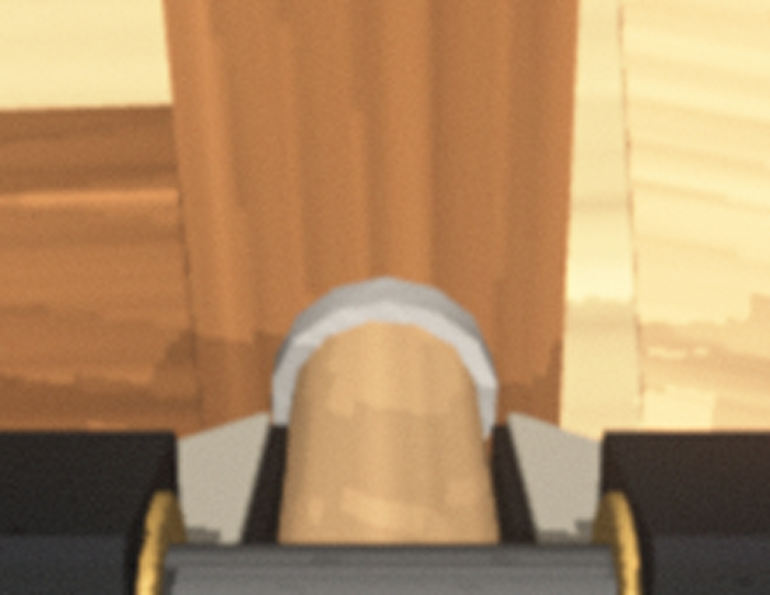

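```bash
python3 -m pendant '[[[-0.3,0,-1.5,0,0,0,1],[-0.6,0,-3,0,0,0,1],[-0.6,0,-3,0,0,0,0.2],[-0.6,0,-3,0,0,0,0.1],[-0.6,0,-3,0,0,0,0.1]]]'; python3 look.py 28; python3 gap3.py 28|tail -1;  python3 - <<'E'
from rel import *
t=cv2.imread('pics/w28.png')
cv2.imwrite('pics/w28z.png',cv2.resize(t[130:300,165:385],None,fx=3.5,fy=3.5,interpolation=cv2.INTER_CUBIC))
yaw=.2
z=np.array([-np.sin(.5585)*np.cos(yaw),-np.sin(.5585)*np.sin(yaw),np.cos(.5585)])
s=arm.observe();P=s['position'];M=R.from_rotvec(s['ee_rot']).as_matrix()
print('axis',M.T@z)
_,_,M3,P3,_=ctx(5);print(M.T@(P3-P)*1000,R.from_matrix(M.T@M3).as_rotvec())
E
```

```text
clock: 26.8
position: [0.518, 0.0954, 0.3379]
ee_rot: [-3.072, -0.274, -0.564]
force: [-0.6, 0.7, -0.0]
width: 0.447
26.8 [-0.774  0.28   0.575  2.098 -0.234  0.456 -1.445] [0.51798915 0.09540709 0.33790116] w 41.163366815934346 [-0.56226555  0.70080641 -0.0285342 ] [-0.10135153  0.57477114  0.02928471]
28 visible mm 0.24 occluded mm (cam y 2.3) 0.61 [0.26 0.29 0.12 0.19 0.51 0.23 0.24 0.25 0.42 0.19 0.13 0.07 0.29]
axis [-0.19608026  0.03548687 -0.97994552]
[ -62.94285313   10.30737119 -157.95268692] [ 0.0292777   0.19831035 -0.00232155]
```

View pics/w28z.png

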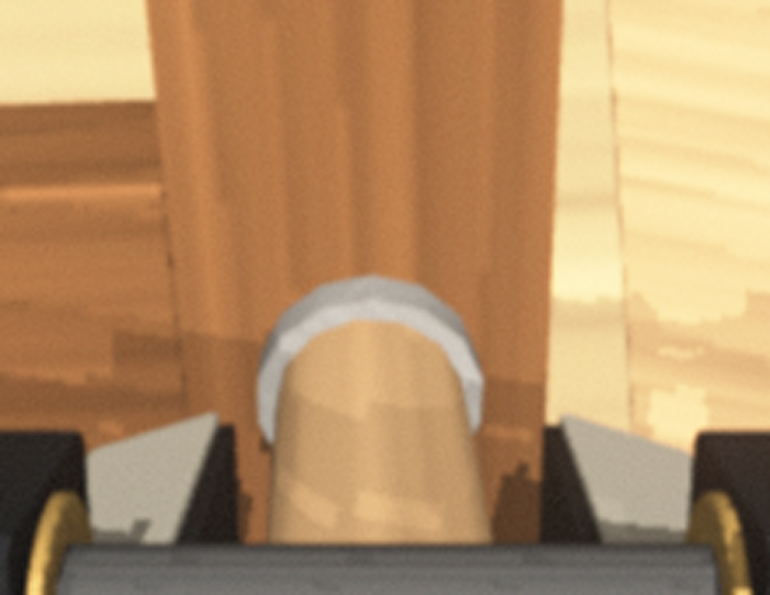

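Released cleanly. Retreat along the drift axis and view from the same pose as before insertion.

```bash
python3 -m pendant '[[[0,0,0,0,0,0,-0.3],[-4,0.7,-20,0,0,0,-0.3],[-10,1.8,-50,0,0,0,-0.3],[-18,3.3,-90,0,0,0,-0.3],[-35,6,-130,0.01,0.06,0,-0.3],[-63,10.3,-158,0.029,0.198,-0.002,-0.3],[-63,10.3,-158,0.029,0.198,-0.002,-0.3],[-63,10.3,-158,0.029,0.198,-0.002,-0.3],[-63,10.3,-158,0.029,0.198,-0.002,-0.3],[-63,10.3,-158,0.029,0.198,-0.002,-0.3]]]'; python3 look.py 29; python3 - <<'E'
from gap3 import *
run(23,238,250,range(166,215,4));run(29,236,250,range(166,215,4))
L=lambda n:cv2.imread(f'pics/w{n}.png').astype(np.float32).sum(2)/3
cv2.imwrite('pics/w29z.png',cv2.resize(cv2.imread('pics/w29.png')[130:260,90:330],None,fx=3.3,fy=4,interpolation=cv2.INTER_CUBIC))
B=L(29)
def ecc(A,box,dx):
    x0,x1,y0,y1=box;T=np.array([[1,0,x0+dx],[0,1,y0]],np.float32)
    cc,W=cv2.findTransformECC(A[y0:y1,x0:x1],B,T,cv2.MOTION_TRANSLATION,(3,300,1e-8),None,3);return round(cc,4),(W[:,2]-[x0,y0]).round(2)
A=L(23)
for b in [(122,230,168,214),(105,160,160,225)]: print('23->29 rail',ecc(A,b,0))
for b in [(249,297,105,165),(230,315,100,150)]: print('leg',ecc(A,b,0))
A=L(5)
print('5->29 rail',ecc(A,(120,225,168,216),5.5),'leg',ecc(A,(249,297,105,165),0),ecc(A,(230,315,100,150),0))
E
```

```text
clock: 28.15
position: [0.4068, 0.0692, 0.4632]
ee_rot: [-2.96, -0.28, -0.847]
force: [0.7, -0.0, -0.5]
width: 0.651
28.15 [-1.024 -0.227  0.574  2.219  0.446  0.609 -2.113] [0.40683724 0.06923122 0.4631751 ] w 59.86705411759697 [ 0.67411091 -0.01130666 -0.46074964] [-0.16587423  0.70897386  0.04990774]
23 visible mm 0.47 occluded mm (cam y -0.1) 0.32 [0.19 0.46 0.67 0.59 0.47 0.42 0.31 1.01 0.14 0.76 0.92 0.44 0.73]
29 visible mm 0.44 occluded mm (cam y -0.3) 0.32 [0.17 0.28 0.87 0.28 0.47 0.39 0.44 0.98 0.37 0.69 1.33 0.35 0.71]
23->29 rail (0.9836, array([-0.1 , -0.14]))
23->29 rail (0.9984, array([-0.18, -0.12]))
leg (0.9785, array([ 0.17, -0.31]))
leg (0.9996, array([ 0.14, -0.24]))
5->29 rail (0.984, array([ 5.42, -0.51])) leg (0.9766, array([-0.12, -0.79])) (0.9995, array([-0.18, -0.56]))
```

View pics/w29z.png

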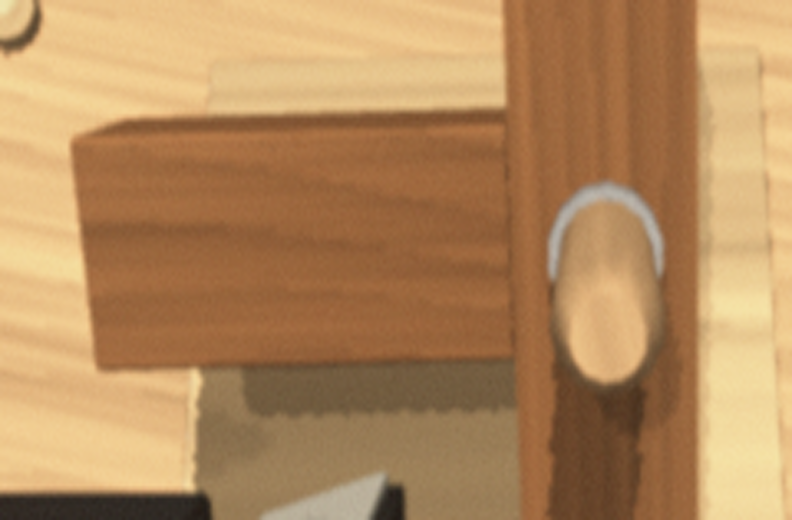

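View pics/s29.png

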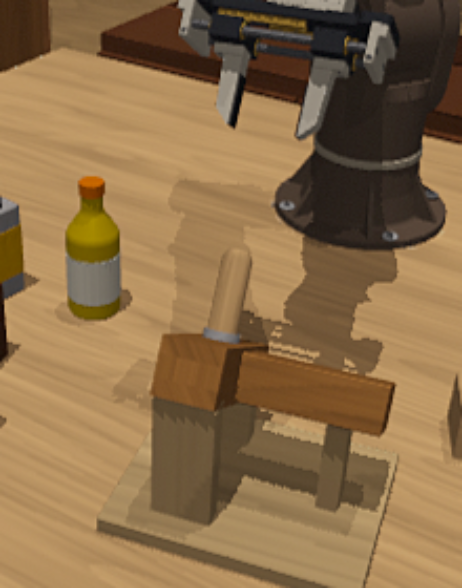

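```bash
python3 - <<'E'
from h import *
im=get_image('scene')[:,:,::-1];cv2.imwrite('pics/s30.png',im)
a=cv2.imread('pics/scene0.png');d=np.abs(a.astype(int)-im.astype(int)).sum(2)
for n,(x0,x1,y0,y1) in dict(glue=(228,262,143,212),tin=(186,212,148,200),mallet=(412,480,208,284),pink=(176,196,213,272),teal=(132,158,183,255)).items(): print(n,d[y0:y1,x0:x1].mean().round(1),np.percentile(d[y0:y1,x0:x1],95))
cv2.imwrite('pics/s30z.png',cv2.resize(im[180:300,250:390],None,fx=5,fy=5,interpolation=cv2.INTER_CUBIC))
E
```

```text
glue 2.5 6.0
tin 3.9 8.0
mallet 13.0 55.0
pink 3.7 9.0
teal 2.9 7.0
```

View pics/s30.png

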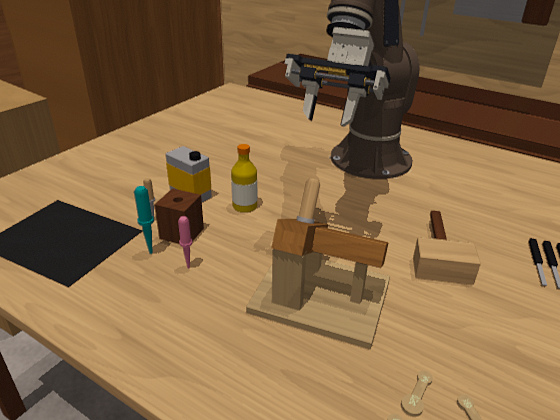

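View pics/s30z.png

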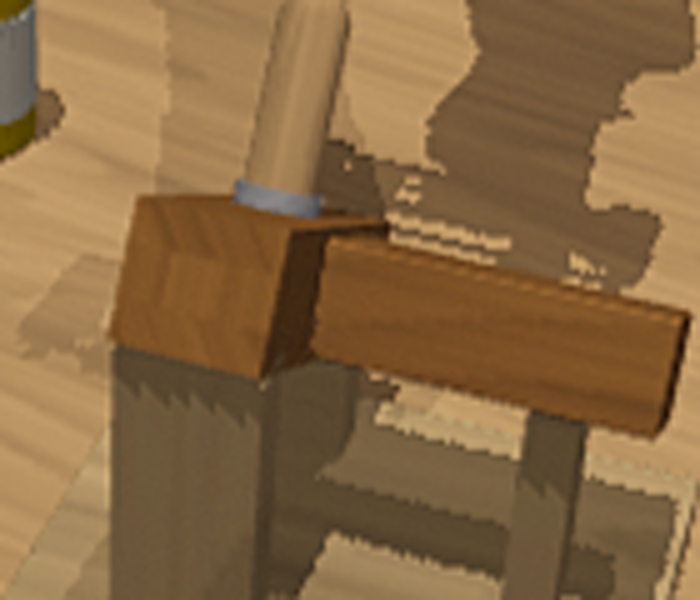

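```bash
python3 -c "
from cell import arm
print(arm.observe()['clock'],arm.observe()['force']); print(arm.sign_off())"
```

```text
28.3 [0.90169009 0.54948912 1.12053769]
the job is handed in; nothing more can be done
None
```

The drift is fully in the leg with its collar down, and the rail is drawn in. It was handed in at 28.3 s with the gripper open and clear of everything. The camera could not prove the last few tenths of a millimetre of rail closure.

**What I did:**
- I lifted the drift from the tool block and lined its tip up with the leg's hole using the wrist camera. I then pushed it in along the hole's axis.
- At about 71 mm depth I let go to re-grip at a steeper angle, to stay clear of a joint limit. The drift slid down to its collar on its own.
- I rocked the drift sideways in its hole to pull the rail in further, did this twice, and pressed the collar down with about 70 N. Only the drift ever touched the rail or leg.

**What the last checks showed:**
- **Collar:** the scene camera shows it on the leg's face. The hand also stopped at the same height each time I pressed.
- **Rail:** it moved about 5.8 mm relative to the leg. The second, harder rocking moved it no further.
- **Bystanders:** the glue, tin and look-alikes match the first picture. The mallet area differed somewhat (mean difference 13, against 2–4 for the others), which I put down to the arm's shadow because the mallet itself looks unmoved.

**Where the checks disagreed:** the raw pictures still read a gap of about 0.8 mm at the shoulder, and comparing with the starting gap gives about 1 mm. The dark-line reading gave about 0.6 mm even while I held the rail hard in. I therefore take most of it as a measuring error and put the true gap at about 0.2 mm, but this is my judgement rather than a direct measurement.

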